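Lay the long bones out in their trays by length

TASK

Sort the four long bones on the table by length and lay each in its own tray: the longest in the blue tray, the second longest in the green, the third in the yellow and the shortest in the red. Lay each one flat on the foam, centred in the tray and in line with the tray's long side, setting it down rather than dropping it. Leave the vertebra and the ankle bone lying where they are.

Things in the scene. Friction and masses are not known exactly. Their poses are not given: they have to be found in the camera images.
- bone_a: the longest long bone, loose, ivory, 124 mm long over all: a shaft 16 mm thick, 68 mm of it bare, between two knobbly ends 28 mm high, 44 mm wide; one end (+x) is darker. Origin on its axis at mid length, 14 mm above what it lies on; x along the bone, z up. 50 to 150 g. Shaft 6 mm clear of the surface; grip it across from above near the middle. May lie either way round.
- bone_b: the second longest long bone, loose, ivory, 106 mm long over all: a shaft 16 mm thick, 54 mm of it bare, between two knobbly ends 26 mm high, 41 mm wide; one end (+x) is darker. Origin on its axis at mid length, 13 mm above what it lies on; x along the bone, z up. 50 to 150 g. Shaft 5 mm clear of the surface; grip it across from above near the middle. May lie either way round.
- bone_c: the third longest long bone, loose, ivory, 88 mm long over all: a shaft 16 mm thick, 40 mm of it bare, between two knobbly ends 24 mm high, 38 mm wide; one end (+x) is darker. Origin on its axis at mid length, 12 mm above what it lies on; x along the bone, z up. 50 to 150 g. Shaft 4 mm clear of the surface; grip it across from above near the middle. May lie either way round.
- bone_d: the shortest long bone, loose, ivory, 70 mm long over all: a shaft 16 mm thick, 26 mm of it bare, between two knobbly ends 22 mm high, 35 mm wide; one end (+x) is darker. Origin on its axis at mid length, 11 mm above what it lies on; x along the bone, z up. 50 to 150 g. Shaft 3 mm clear of the surface; grip it across from above near the middle. May lie either way round.
- tray_blue: specimen tray with blue foam and a thin white rim, fixed to the table, 160 x 80 mm outside, 150 x 70 mm inside. Origin at the centre of its underside on the table; x runs along its long side, z up. The foam's top lies 6 mm and the rim's top 10 mm above the table.
- tray_green: specimen tray with green foam and a thin white rim, fixed to the table, 160 x 80 mm outside, 150 x 70 mm inside. Origin at the centre of its underside on the table; x runs along its long side, z up. The foam's top lies 6 mm and the rim's top 10 mm above the table.
- tray_yellow: specimen tray with yellow foam and a thin white rim, fixed to the table, 160 x 80 mm outside, 150 x 70 mm inside. Origin at the centre of its underside on the table; x runs along its long side, z up. The foam's top lies 6 mm and the rim's top 10 mm above the table.
- tray_red: specimen tray with red foam and a thin white rim, fixed to the table, 160 x 80 mm outside, 150 x 70 mm inside. Origin at the centre of its underside on the table; x runs along its long side, z up. The foam's top lies 6 mm and the rim's top 10 mm above the table.
- vertebra: a loose vertebra, one of two small short bones to leave alone: a tan disc 26 mm across, 16 mm high, with three stubby spurs, about 38 mm over all. Origin under its centre, on the table.
- ankle_bone: a loose ankle bone, the other small short bone to leave alone: a tan spool-shaped block 38 x 22 x 18 mm. Origin under its centre, on the table.
There are look-alikes about, which are no part of the job. What is shaped like the bone_c but orange is not meant.

How it is judged:
At the end, for the whole second after the job is handed in: Each long bone rests on the foam of its own tray (longest blue, then green, yellow, shortest red), its middle within 14 mm of the tray's centre along and across, in line with the long side within 0.25 rad, either way round; vertebra and ankle bone within 15 mm of their start (x of bone_a in the frame of tray_blue between -0.014 and 0.014 m and y of bone_a in the frame of tray_blue between -0.014 and 0.014 m and z of bone_a in the frame of tray_blue between 0.014 and 0.026 m and angle between the x axis of bone_a and the x axis of tray_blue, either way round below 0.25 rad and linear speed of each of bone_a, bone_b, bone_c, bone_d below 0.02 m/s and x of bone_b in the frame of tray_green between -0.014 and 0.014 m and y of bone_b in the frame of tray_green between -0.014 and 0.014 m and z of bone_b in the frame of tray_green between 0.013 and 0.025 m and angle between the x axis of bone_b and the x axis of tray_green, either way round below 0.25 rad and x of bone_c in the frame of tray_yellow between -0.014 and 0.014 m and y of bone_c in the frame of tray_yellow between -0.014 and 0.014 m and z of bone_c in the frame of tray_yellow between 0.012 and 0.024 m and angle between the x axis of bone_c and the x axis of tray_yellow, either way round below 0.25 rad and x of bone_d in the frame of tray_red between -0.014 and 0.014 m and y of bone_d in the frame of tray_red between -0.014 and 0.014 m and z of bone_d in the frame of tray_red between 0.011 and 0.023 m and angle between the x axis of bone_d and the x axis of tray_red, either way round below 0.25 rad and distance of each of vertebra, ankle_bone from where it was at the start of the episode below 0.015 m); the robot touches nothing.
It fails at once if a long bone is dropped into its tray (moving faster than 0.6 m/s where it meets the foam) ((z of bone_a in the frame of tray_blue below 0.028 m and horizontal distance between bone_a and tray_blue below 0.08 m and linear speed of bone_a above 0.6 m/s) or (z of bone_b in the frame of tray_green below 0.027 m and horizontal distance between bone_b and tray_green below 0.08 m and linear speed of bone_b above 0.6 m/s) or (z of bone_c in the frame of tray_yellow below 0.026 m and horizontal distance between bone_c and tray_yellow below 0.08 m and linear speed of bone_c above 0.6 m/s) or (z of bone_d in the frame of tray_red below 0.025 m and horizontal distance between bone_d and tray_red below 0.08 m and linear speed of bone_d above 0.6 m/s)).
It fails at once if the vertebra is moved by more than 15 mm (distance of vertebra from where it was at the start of the episode above 0.015 m).
It fails at once if the ankle bone is moved by more than 15 mm (distance of ankle_bone from where it was at the start of the episode above 0.015 m).
It also fails if it takes over 115 s, if anything falls off the work surface, if the arm or the gripper's body presses on something with over 40 N, if the wrist force passes 120 N, or if a joint passes its speed limit or range.

ROBOT

A 7-joint arm with a two-finger parallel gripper is mounted at the origin on the work surface. World frame = base frame: x ahead of the robot, y to its left, z up, the work surface at z = 0. Lengths are in m, angles in rad, forces in N, time in s.
With the tool pointing down it reaches from about 0.425 to 0.925 m from the base axis. Payload 6.8 kg.
Tool frame: the origin (TCP) lies at the very end of the fingers, on their centre line; the grasp point (between the pads) lies 19 mm behind it; z points along the fingers, y is the direction in which the jaws open and shut (so a half turn about z gives the same grasp; the last joint's range is limited). The gripper opens to 85 mm and grips with 20 to 120 N. Pads are 22 mm wide; open, the fingers measure 114 mm over their backs; the gripper's body (76 mm by 85 mm) begins 54 mm behind the grasp point. The pads swing forward as they close: fully open they stand 13 mm farther back than shut.
Start: joints at [1.095, 0.477, 0.022, 1.555, -0.011, 1.109, -0.083], TCP at [0.243, -0.63, 0.231] pointing down, gripper open.
Joint ranges: [-2.96, 2.96], [-0.34, 2.1], [-1.41, 1.46], [0.24, 2.44], [-1.37, 4.51], [0.17, 1.92], [-2.96, 2.96]. Speed limits (rad/s): [2.39, 2.39, 3.14, 3.14, 3.14, 3.14, 3.14].

INTERFACE

Orientations are given as a rotation vector (axis times angle).
In Python, from bench import monitor, viewer, job gives the robot as it stands. The module is installed in compiled form; this text tells all that it offers.
- The arm moves only by the tool drive_tool, never from a script. Its argument "commands" is a list of rows, each an object with "linear": the shift along the tool's x, y, z in m, a list of three; "dr": the turn, a rotation vector about the tool's x, y, z in degrees, a list of three; "jaw": the closure, from 0 (fully open) to 1 (shut). A call has 1 to 8 rows; each row shifts and turns the pose as measured when the row begins, along the tool's axes as they then stand; what a row does not reach is not made up. A row lasts 1/8 s, in which the tool goes at most 62.5 mm and 10.7 degrees, less where a joint would pass 70% of its speed; a pose out of reach is approached as far as the arm can. A call is refused whole if a number of a shift passes 0.0625 or a number of a turn 10.7, either way. A call with a gripper value outside its range is refused whole. The fingers move at their own pace and stop on an object; "force" is the grip in N (left out, the last holds). Time passes only in rows, so rows that do not move let the fingers close. It gives the time, the measured TCP pose, the force and the opening at its end, in the units of the state.
- monitor.get_obs(): the state, without advancing time (a new reading comes with each control period).
- viewer.grab_frame(name): name is "side" or "top" or "wrist"; returns the picture (384x512x3 uint8, red, green, blue); there is no depth.
- viewer.calibration(name): a dict with "K" (3x3 intrinsics, pixels), "R" (3x3) and "t" (3): a world point X has camera coordinates R X + t. Camera axes: x right, y down, z forward; pixel columns grow to the right and rows downward; lengths in m; the calibration is good to about 2 mm. A picture is of the moment at which its call begins: read the wrist's pose just before it. calibration takes no time and is no camera call; for the wrist camera it gives the pose at the moment of the call.
- job.hand_in(): hands the job in, once; it reports no verdict.
The state is a dict: "clock": time; "joints": joint angles; "qvel": joint speeds; "tau": joint torques, N m; "tcp_pos": TCP position; "orientation": TCP orientation; "contact_force": force on the tool from outside, world axes, zero at the start; "moment": the same for the moment, N m; "grip_width": finger opening in m.
Only numpy, scipy, OpenCV 4.12 (cv2) and the standard library are available. Lean on these libraries where they do the work, as an engineer would, in place of code of your own. Each camera call takes 0.05 s, during which the arm holds its last target.

## Working session

There is one attempt and no reset: what is moved stays moved. The work goes in short steps, Python scripts to look and compute and a tool call to move; the robot and the scene stay as the last step left them, time stands still between calls to the robot, and variables do not carry over. Pictures are saved under pics/ and viewed, and the job is handed in when it is done.

Besides the shell and the picture viewer there is one more tool, called as name([rows], argument=value, ...), one row to a line, values as JSON. drive_tool: Moves the arm, as the interface text tells. Its arguments: {"type":"object","properties":{"commands":{"type":"array"},"force":{"type":"number"}},"required":["commands"]}

```bash
mkdir -p pics
python3 - <<'E'
from bench import monitor, viewer, job
import cv2
print(monitor.get_obs())
for n in ("top","side"):
    im=viewer.grab_frame(n); cv2.imwrite(f"pics/{n}0.png",im[:,:,::-1])
    print(n,viewer.calibration(n))
E
```

```text
{'clock': 0.0, 'joints': array([ 1.0949043 ,  0.47778543,  0.02232225,  1.55646155, -0.01151902,
        1.10932178, -0.08310798]), 'qvel': array([-0.00141599, -0.00099166,  0.00070565, -0.00126954,  0.00073585,
       -0.00110677,  0.00120291]), 'tau': array([ 2.09892814e-04, -5.96451795e+01,  1.60823911e+00, -2.81191367e+01,
        1.25412340e-02,  9.47741442e-03,  2.55452346e-05]), 'tcp_pos': array([ 0.2424829 , -0.62929312,  0.23033096]), 'orientation': array([-3.08685222e+00, -5.74179410e-01,  7.03194057e-04]), 'contact_force': array([ 0.26906881,  0.16146448, -1.08602115]), 'moment': array([-0.04930486,  0.0521604 ,  0.01713738]), 'grip_width': 0.08561705575622804}
top {'K': array([[410.83044914,   0.        , 260.92642118],
       [  0.        , 410.83044914, 195.01317708],
       [  0.        ,   0.        ,   1.        ]]), 'R': array([[-0.01404479, -0.99984361, -0.01074717],
       [-0.99171161,  0.01530178, -0.12756934],
       [ 0.12771384,  0.0088664 , -0.99177143]]), 't': array([0.01990114, 0.53259363, 1.17049375])}
side {'K': array([[415.06786719,   0.        , 257.48596312],
       [  0.        , 415.06786719, 193.61555165],
       [  0.        ,   0.        ,   1.        ]]), 'R': array([[-0.96062524, -0.27719201, -0.01907182],
       [-0.15829428,  0.60240573, -0.78233641],
       [ 0.22834637, -0.74851314, -0.62256406]]), 't': array([0.51282323, 0.14287722, 1.31162124])}
```

View pics/top0.png

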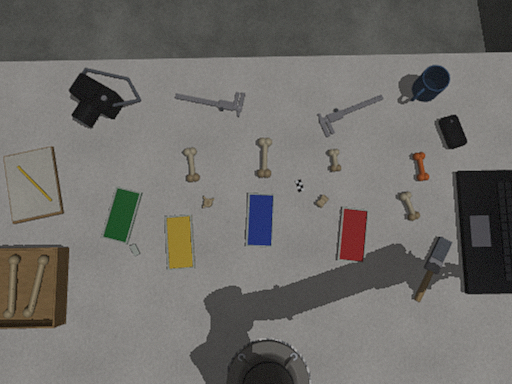

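View pics/side0.png

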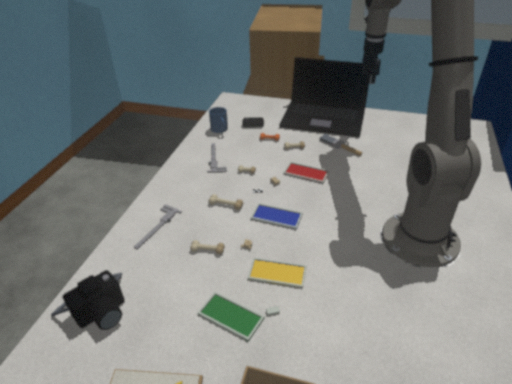

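```bash
cat > h.py <<'E'
import numpy as np, cv2
from bench import monitor, viewer, job
def ray(c,uv,z):
    K,R,t=c['K'],c['R'],c['t']; uv=np.atleast_2d(uv).astype(float)
    d=(np.linalg.inv(K)@np.c_[uv,np.ones(len(uv))].T).T@R
    o=-R.T@t
    return o+d*((z-o[2])/d[:,2])[:,None]
def proj(c,X):
    p=c['R']@np.asarray(X)+c['t']; p=c['K']@p; return p[:2]/p[2]
def blobs(mask,c,z,amin=40):
    n,l,s,ce=cv2.connectedComponentsWithStats(mask.astype(np.uint8))
    for i in range(1,n):
        if s[i,4]<amin: continue
        ys,xs=np.nonzero(l==i)
        P=ray(c,np.c_[xs,ys],z)[:,:2]
        (cx,cy),(w,h),a=cv2.minAreaRect((P*1000).astype(np.float32))
        if w<h: w,h,a=h,w,a+90
        a=(a+90)%180-90
        yield dict(px=ce[i].round(0),area=s[i,4],rect=(round(cx/1000,4),round(cy/1000,4)),mean=P.mean(0).round(4),L=round(w,1),W=round(h,1),ang=round(a,1))
E
python3 - <<'E'
from h import *
c=viewer.calibration("top"); im=cv2.imread("pics/top0.png"); hsv=cv2.cvtColor(im,cv2.COLOR_BGR2HSV)
print(proj(c,[.242,-.629,.23]))
for p in [(264,158),(264,145),(191,165),(408,206),(334,160),(208,201),(321,200),(420,165),(230,250),(300,180)]: print(p,hsv[p[1],p[0]])
H,S,V=[hsv[...,i] for i in range(3)]
for n,(lo,hi) in dict(blue=(105,130),green=(45,80),yellow=(22,30),red=(170,180),bone=(10,24)).items():
    if n=='bone': m=(H>=8)&(H<=30)&(S>50)&(V>60); z=.012
    else: m=(H>=lo)&(H<=hi)&(S>120); z=.006
    if n=='red': m|=(H<5)&(S>150)
    print(n)
    for b in blobs(m,c,z): print(b)
cv2.imwrite("pics/bones.png",cv2.resize(im[130:240,150:450],None,fx=2.6,fy=2.6,interpolation=cv2.INTER_CUBIC))
E
```

```text
[533.8743201  302.68982712]
(264, 158) [ 21  52 132]
(264, 145) [ 22  51 131]
(191, 165) [ 21  52 133]
(408, 206) [21 50 87]
(334, 160) [ 20  52 123]
(208, 201) [ 18  84 112]
(321, 200) [ 19  70 134]
(420, 165) [  9 173 122]
(230, 250) [ 15   8 136]
(300, 180) [170  25  31]
blue
{'px': array([260., 220.]), 'area': np.int32(1113), 'rect': (0.4629, 0.0161), 'mean': array([0.4625, 0.0163]), 'L': 147.4, 'W': 67.0, 'ang': -3.2}
green
{'px': array([121., 215.]), 'area': np.int32(1068), 'rect': (0.484, 0.4321), 'mean': array([0.4834, 0.4319]), 'L': 147.0, 'W': 65.7, 'ang': -14.6}
yellow
{'px': array([ 34., 183.]), 'area': np.int32(108), 'rect': (0.5833, 0.6992), 'mean': array([0.5826, 0.6985]), 'L': 150.3, 'W': 6.5, 'ang': 45.1}
{'px': array([179., 242.]), 'area': np.int32(1153), 'rect': (0.4005, 0.2567), 'mean': array([0.4   , 0.2567]), 'L': 148.3, 'W': 67.9, 'ang': 4.0}
red
{'px': array([353., 235.]), 'area': np.int32(1121), 'rect': (0.4144, -0.2586), 'mean': array([ 0.4139, -0.2586]), 'L': 147.1, 'W': 66.2, 'ang': -7.6}
bone
{'px': array([ 47., 198.]), 'area': np.int32(269), 'rect': (0.5
[... 1132 characters left out ...]
rea': np.int32(81), 'rect': (0.4752, -0.4406), 'mean': array([ 0.4702, -0.4381]), 'L': 43.5, 'W': 29.4, 'ang': -9.1}
{'px': array([179., 242.]), 'area': np.int32(1221), 'rect': (0.4004, 0.2558), 'mean': array([0.3996, 0.2554]), 'L': 151.5, 'W': 71.0, 'ang': 3.9}
{'px': array([ 30., 284.]), 'area': np.int32(4394), 'rect': (0.2752, 0.6832), 'mean': array([0.2846, 0.6899]), 'L': 231.1, 'W': 203.6, 'ang': 0.6}
{'px': array([ 63., 279.]), 'area': np.int32(68), 'rect': (0.2999, 0.5963), 'mean': array([0.2978, 0.5959]), 'L': 53.1, 'W': 26.4, 'ang': 2.8}
{'px': array([420., 295.]), 'area': np.int32(63), 'rect': (0.2402, -0.4424), 'mean': array([ 0.2371, -0.4421]), 'L': 40.5, 'W': 15.0, 'ang': -30.0}
```

View pics/bones.png

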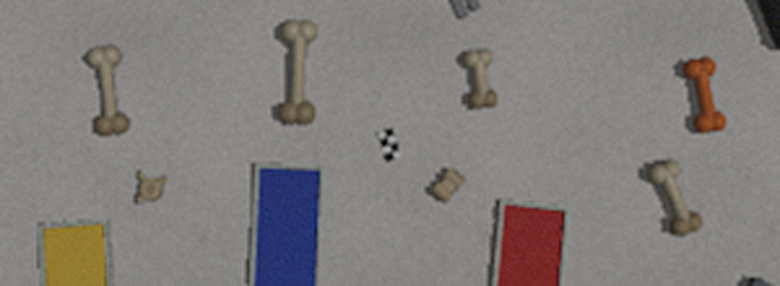

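Run:
```python
from h import *
c=viewer.calibration("top"); im=cv2.imread("pics/top0.png"); hsv=cv2.cvtColor(im,cv2.COLOR_BGR2HSV)
H,S,V=[hsv[...,i].astype(int) for i in range(3)]
print(S[100:130,260:300].mean(),S[158,255:275],S[206,398:418])
for th in (28,36):
    m=(H>=8)&(H<=30)&(S>th)&(V>50); m[:, :150]=0; m[:130]=0; m[225:]=0
    for b in blobs(m,c,.012): print(b)
# bones: check reach
```

```text
8.959166666666667 [ 6  9  7  7  9 15 12 50 52 52 51 56 22  6  9  9  6  9  9  7] [ 7  7  8  7  9  2 29 14 22 50 50 48 51 54 31  4  4  4  8  4]
{'px': array([264., 157.]), 'area': np.int32(332), 'rect': (0.6503, 0.0013), 'mean': array([0.6507, 0.0012]), 'L': 120.9, 'W': 39.8, 'ang': -2.5}
{'px': array([191., 165.]), 'area': np.int32(291), 'rect': (0.6327, 0.222), 'mean': array([0.6316, 0.2219]), 'L': 105.2, 'W': 39.9, 'ang': 7.0}
{'px': array([334., 160.]), 'area': np.int32(179), 'rect': (0.6395, -0.2097), 'mean': array([ 0.6389, -0.2101]), 'L': 68.0, 'W': 33.2, 'ang': 7.1}
{'px': array([421., 166.]), 'area': np.int32(260), 'rect': (0.615, -0.4678), 'mean': array([ 0.6154, -0.4679]), 'L': 87.8, 'W': 40.3, 'ang': 7.6}
{'px': array([409., 206.]), 'area': np.int32(243), 'rect': (0.497, -0.4266), 'mean': array([ 0.4972, -0.4267]), 'L': 86.5, 'W': 38.9, 'ang': 18.6}
{'px': array([322., 201.]), 'area': np.int32(95), 'rect': (0.5157, -0.1684), 'mean': array([ 0.5156, -0.1686]), 'L': 37.8, 'W': 22.0, 'ang': -41.1}
{'px': array([207., 202.]), 'area': np.int32(94), 'rect': (0.5173, 0.1705), 'mea
[... 678 characters left out ...]
ea': np.int32(254), 'rect': (0.6157, -0.4674), 'mean': array([ 0.6158, -0.468 ]), 'L': 86.6, 'W': 39.7, 'ang': 6.4}
{'px': array([409., 206.]), 'area': np.int32(224), 'rect': (0.4972, -0.4265), 'mean': array([ 0.497 , -0.4271]), 'L': 84.4, 'W': 36.4, 'ang': 20.9}
{'px': array([322., 201.]), 'area': np.int32(91), 'rect': (0.5152, -0.1682), 'mean': array([ 0.5153, -0.1684]), 'L': 36.7, 'W': 21.6, 'ang': -41.1}
{'px': array([207., 202.]), 'area': np.int32(82), 'rect': (0.5174, 0.1717), 'mean': array([0.5169, 0.1733]), 'L': 33.1, 'W': 31.0, 'ang': -5.5}
{'px': array([178., 220.]), 'area': np.int32(202), 'rect': (0.4647, 0.2596), 'mean': array([0.4636, 0.259 ]), 'L': 71.9, 'W': 23.8, 'ang': 89.2}
```

```bash
cat >> h.py <<'E'
from scipy.spatial.transform import Rotation as Ro
def plan(x,y,psi,z):
    o=monitor.get_obs(); R=Ro.from_rotvec(o['orientation']).as_matrix()
    d=R.T@(np.array([x,y,z])-o['tcp_pos'])
    p=np.degrees(np.arctan2(R[1,0],R[0,0]))
    a=(p-psi+90)%180-90
    q7=o['joints'][6]
    print('t',round(o['clock'],2),'tcp',o['tcp_pos'].round(4),'psi',p.round(1),'tilt',R[:,2].round(3),'q',o['joints'].round(2),'w',round(o['grip_width'],4),'F',o['contact_force'].round(1))
    print('shift tool mm',(d*1000).round(1),'turn z deg',round(a,1))
def pcaang(m,c,z):
    n,l,s,ce=cv2.connectedComponentsWithStats(m.astype(np.uint8))
    for i in range(1,n):
        if s[i,4]<60: continue
        ys,xs=np.nonzero(l==i); P=ray(c,np.c_[xs,ys],z)[:,:2]
        mu=P.mean(0); w,v=np.linalg.eigh(np.cov((P-mu).T)); e=v[:,1]; a=np.degrees(np.arctan2(e[1],e[0]))
        q=(P-mu)@e
        ctr=mu+e*(q.max()+q.min())/2
        print(ce[i].round(0),'ext',((q.max()-q.min())*1e3).round(1),'mid',ctr.round(4),'mean',mu.round(4),'ang',((a+90)%180-90).round(1))
E
python3 - <<'E'
from h import *
c=viewer.calibration("top"); im=cv2.imread("pics/top0.png"); hsv=cv2.cvtColor(im,cv2.COLOR_BGR2HSV)
H,S,V=[hsv[...,i].astype(int) for i in range(3)]
m=(H>=8)&(H<=30)&(S>30)&(V>50); m[:, :150]=0; m[:130]=0; m[225:]=0
pcaang(m,c,.012)
plan(.497,-.427,20,.18)
cv2.imwrite("pics/w0.png",viewer.grab_frame("wrist")[:,:,::-1])
print(viewer.calibration("wrist"))
cv2.imwrite("pics/cc.png",cv2.resize(im[180:235,370:450],None,fx=6,fy=6,interpolation=cv2.INTER_CUBIC))
E
```

```text
[264. 157.] ext 120.9 mid [0.6503 0.0011] mean [0.6504 0.0011] ang -2.6
[191. 165.] ext 105.2 mid [0.6327 0.2221] mean [0.6318 0.2219] ang 6.9
[334. 160.] ext 68.0 mid [ 0.6393 -0.2101] mean [ 0.6387 -0.2101] ang 4.6
[421. 166.] ext 87.4 mid [ 0.6153 -0.4681] mean [ 0.6157 -0.468 ] ang 6.7
[409. 206.] ext 86.5 mid [ 0.4974 -0.4269] mean [ 0.4972 -0.427 ] ang 20.7
[322. 201.] ext 38.0 mid [ 0.5156 -0.1686] mean [ 0.5156 -0.1686] ang -43.3
[207. 202.] ext 42.7 mid [0.5176 0.1725] mean [0.5174 0.1727] ang -59.6
[178. 220.] ext 71.4 mid [0.4636 0.2596] mean [0.4636 0.259 ] ang -89.2
t 0.1 tcp [ 0.2425 -0.6294  0.2304] psi 21.1 tilt [-0.001  0.002 -1.   ] q [ 1.09  0.48  0.02  1.56 -0.01  1.11 -0.08] w 0.0856 F [-0.4 -0.3 -0.6]
shift tool mm [310.3 -97.2  50.5] turn z deg 1.1
{'K': array([[306.59140799,   0.        , 250.47567137],
       [  0.        , 306.59140799, 191.4550212 ],
       [  0.        ,   0.        ,   1.        ]]), 'R': array([[ 3.59437067e-01, -9.33168948e-01, -8.42684216e-04],
       [-8.96458950e-01, -3.45547661e-01,  2.77413346e-01],
       [-2.59164708e-01, -9.89572075e-02, -9.60750293e-01]]), 't': array([-0.67508444, -0.03661069,  0.37844169])}
```

View pics/w0.png

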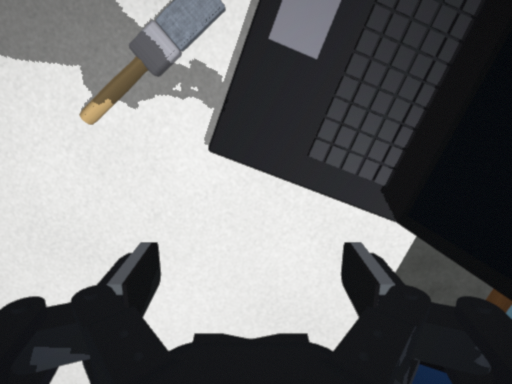

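View pics/cc.png

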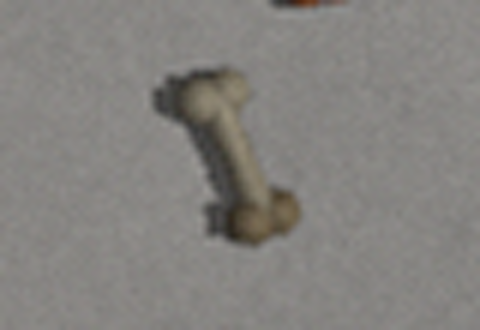

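drive_tool([
  {"linear": [0.052,-0.016,0],"dr": [0,0,0],"jaw": 0},
  {"linear": [0.052,-0.016,0],"dr": [0,0,0],"jaw": 0},
  {"linear": [0.052,-0.016,0],"dr": [0,0,0],"jaw": 0},
  {"linear": [0.052,-0.016,0],"dr": [0,0,0],"jaw": 0},
  {"linear": [0.052,-0.016,0],"dr": [0,0,0],"jaw": 0},
  {"linear": [0.052,-0.016,0],"dr": [0,0,0],"jaw": 0},
  {"linear": [0,0,0],"dr": [0,0,0],"jaw": 0},
], force=40)

```text
clock: 1.02
tcp_pos: [0.5054, -0.4216, 0.2272]
orientation: [-3.085, -0.569, 0.004]
contact_force: [-1.1, -0.8, -0.6]
grip_width: 0.0855
```

```bash
cat > look.py <<'E'
import sys
from h import *
n,x,y,psi,z,name,zb=sys.argv[1],*map(float,sys.argv[2:6]),sys.argv[6],float(sys.argv[7])
plan(x,y,psi,z)
c=viewer.calibration(n); im=viewer.grab_frame(n)[:,:,::-1].copy(); cv2.imwrite(f"pics/{name}.png",im)
hsv=cv2.cvtColor(im,cv2.COLOR_BGR2HSV); H,S,V=[hsv[...,i].astype(int) for i in range(3)]
m=(H>=8)&(H<=30)&(S>30)&(S<140)&(V>50)
m=cv2.morphologyEx(m.astype(np.uint8),cv2.MORPH_OPEN,np.ones((3,3)))
pcaang(m,c,zb)
print('proj target',proj(c,[x,y,zb]))
E
python3 look.py wrist .497 -.427 20.7 .1 w1 .012
```

```text
t 1.02 tcp [ 0.5054 -0.4216  0.2272] psi 20.9 tilt [-0.004  0.004 -1.   ] q [ 0.65  0.46 -0.06  1.59  0.03  1.1  -0.63] w 0.0855 F [-1.1 -0.8 -0.6]
shift tool mm [ -9.5   2.7 127.3] turn z deg 0.2
[105.   3.] ext 29.9 mid [ 0.6085 -0.2196] mean [ 0.609  -0.2213] ang -73.4
[43. 75.] ext 40.3 mid [ 0.516  -0.1731] mean [ 0.516  -0.1732] ang -44.8
[254. 172.] ext 87.8 mid [ 0.4961 -0.4288] mean [ 0.4974 -0.4284] ang 19.9
[222. 323.] ext 59.1 mid [ 0.2787 -0.4622] mean [ 0.2811 -0.4638] ang -34.4
proj target [252.40112618 171.94838848]
```

View pics/w1.png

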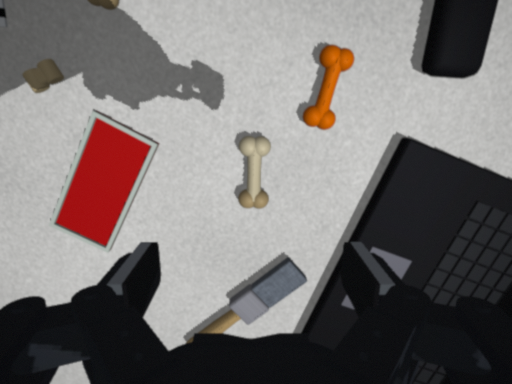

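drive_tool([
  {"linear": [-0.006,0.003,0.05],"dr": [0,0,0.5],"jaw": 0},
  {"linear": [-0.004,0.001,0.05],"dr": [0,0,0],"jaw": 0},
  {"linear": [0,0,0.04],"dr": [0,0,0],"jaw": 0},
  {"linear": [0,0,0.03],"dr": [0,0,0],"jaw": 0},
  {"linear": [0,0,0],"dr": [0,0,0],"jaw": 0},
])

```text
clock: 1.7
tcp_pos: [0.4871, -0.439, 0.0533]
orientation: [3.095, 0.535, -0.013]
contact_force: [0.3, -0.4, 0.9]
grip_width: 0.0851
```

```bash
python3 look.py wrist .497 -.428 20.2 .005 w2 .012
```

```text
t 1.7 tcp [ 0.4871 -0.439   0.0533] psi 19.6 tilt [-0.008 -0.002 -1.   ] q [ 0.67  0.65 -0.05  1.73  0.05  0.78 -0.64] w 0.0851 F [ 0.3 -0.4  0.9]
shift tool mm [13.4 -7.1 48.2] turn z deg -0.6
[238. 192.] ext 89.4 mid [ 0.4959 -0.4288] mean [ 0.4991 -0.4277] ang 19.7
proj target [237.9399035  196.59506149]
```

View pics/w2.png

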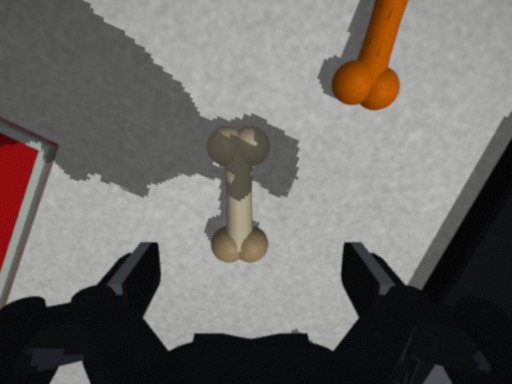

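drive_tool([
  {"linear": [0.013,-0.007,0.015],"dr": [0,0,-0.5],"jaw": 0},
  {"linear": [0,0,0.015],"dr": [0,0,0],"jaw": 0},
  {"linear": [0,0,0],"dr": [0,0,0],"jaw": 0},
])

```text
clock: 2.12
tcp_pos: [0.5002, -0.4302, 0.0264]
orientation: [3.086, 0.547, -0.004]
contact_force: [-0.9, -0.4, -0.1]
grip_width: 0.0851
```

```bash
python3 look.py wrist .497 -.4285 20 .005 w3 .012
```

```text
t 2.12 tcp [ 0.5002 -0.4302  0.0264] psi 20.1 tilt [-0.001 -0.008 -1.   ] q [ 0.65  0.68 -0.05  1.73  0.06  0.73 -0.65] w 0.0851 F [-0.9 -0.4 -0.1]
shift tool mm [-2.4 -2.8 21.4] turn z deg 0.1
[244. 232.] ext 90.5 mid [ 0.4956 -0.4287] mean [ 0.4987 -0.4276] ang 19.7
proj target [244.18167853 237.63556728]
```

drive_tool([
  {"linear": [-0.002,-0.002,0.011],"dr": [0,0,0],"jaw": 0},
  {"linear": [0,0,0.01],"dr": [0,0,0],"jaw": 0},
  {"linear": [0,0,0],"dr": [0,0,0],"jaw": 0},
])

```text
clock: 2.55
tcp_pos: [0.4983, -0.4296, 0.0054]
orientation: [3.085, 0.547, -0.001]
contact_force: [-0.5, -0.9, 0.0]
grip_width: 0.0853
```

```bash
python3 look.py wrist .497 -.4285 20 .005 w4 .012
```

```text
t 2.55 tcp [ 0.4983 -0.4296  0.0054] psi 20.1 tilt [ 0.001 -0.009 -1.   ] q [ 0.65  0.71 -0.05  1.74  0.06  0.69 -0.66] w 0.0853 F [-0.5 -0.9  0. ]
shift tool mm [-0.9 -1.5  0.4] turn z deg 0.1
[245. 246.] ext 91.7 mid [ 0.495  -0.4289] mean [ 0.4988 -0.4276] ang 19.7
proj target [246.01384633 252.88501608]
```

Close, letting several rows pass.

drive_tool([
  {"linear": [0,0,0],"dr": [0,0,0],"jaw": 1},
  {"linear": [0,0,0],"dr": [0,0,0],"jaw": 1},
  {"linear": [0,0,0],"dr": [0,0,0],"jaw": 1},
  {"linear": [0,0,0],"dr": [0,0,0],"jaw": 1},
  {"linear": [0,0,0],"dr": [0,0,0],"jaw": 1},
  {"linear": [0,0,0],"dr": [0,0,0],"jaw": 1},
  {"linear": [0,0,0],"dr": [0,0,0],"jaw": 1},
], force=40)

```text
clock: 3.48
tcp_pos: [0.4991, -0.4305, 0.0069]
orientation: [3.083, 0.546, 0.001]
contact_force: [-0.7, 0.6, 0.3]
grip_width: 0.0144
```

```bash
python3 look.py wrist .4005 .256 4 .15 w5 .012
```

```text
t 3.48 tcp [ 0.4991 -0.4305  0.0069] psi 20.1 tilt [ 0.003 -0.01  -1.   ] q [ 0.65  0.71 -0.05  1.74  0.06  0.69 -0.66] w 0.0144 F [-0.7  0.6  0.3]
shift tool mm [ 143.  -677.  -150.5] turn z deg 16.1
[250. 238.] ext 91.5 mid [ 0.4965 -0.4321] mean [ 0.5041 -0.4293] ang 20.2
proj target [-1746.37644664  -121.22962812]
```

View pics/w5.png

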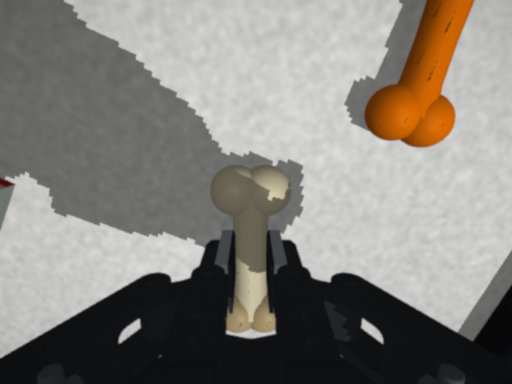

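drive_tool([
  {"linear": [0,0,-0.03],"dr": [0.6,0,0],"jaw": 1},
  {"linear": [0,0,-0.05],"dr": [0,0,0],"jaw": 1},
  {"linear": [0,-0.02,-0.05],"dr": [0,0,0],"jaw": 1},
  {"linear": [0.01,-0.05,-0.02],"dr": [0,0,0],"jaw": 1},
  {"linear": [0.012,-0.057,0],"dr": [0,0,0],"jaw": 1},
  {"linear": [0.012,-0.057,0],"dr": [0,0,0],"jaw": 1},
  {"linear": [0.012,-0.057,0],"dr": [0,0,0],"jaw": 1},
])

```text
clock: 4.4
tcp_pos: [0.459, -0.1861, 0.1614]
orientation: [3.094, 0.535, 0.001]
contact_force: [1.3, -0.5, -0.4]
grip_width: 0.0147
```

```bash
cat >> h.py <<'E'
_plan=plan
def plan(x,y,psi,z):
    _plan(x,y,psi,z)
    R=Ro.from_rotvec(monitor.get_obs()['orientation']).as_matrix()
    ax=R.T@np.cross(R[:,2],[0,0,-1]); print('tilt fix dr xy deg',np.degrees(ax[:2]).round(2))
E
python3 look.py wrist .4005 .256 4 .15 w6 .012
```

```text
t 4.4 tcp [ 0.459  -0.1861  0.1614] psi 19.6 tilt [ 0.001 -0.002 -1.   ] q [ 0.38  0.27 -0.14  2.04  0.05  0.83 -1.02] w 0.0147 F [ 1.3 -0.5 -0.4]
shift tool mm [  93.3 -436.1   10.6] turn z deg 15.6
tilt fix dr xy deg [ 0.11 -0.02]
[339.  18.] ext 34.3 mid [ 0.6162 -0.2113] mean [ 0.6162 -0.2113] ang -78.5
[251. 115.] ext 36.3 mid [ 0.5153 -0.1679] mean [ 0.5154 -0.1681] ang -42.2
[250. 238.] ext 192.8 mid [ 0.3791 -0.2157] mean [ 0.3953 -0.2099] ang 19.6
proj target [-240.37948208   75.59085071]
```

View pics/w6.png

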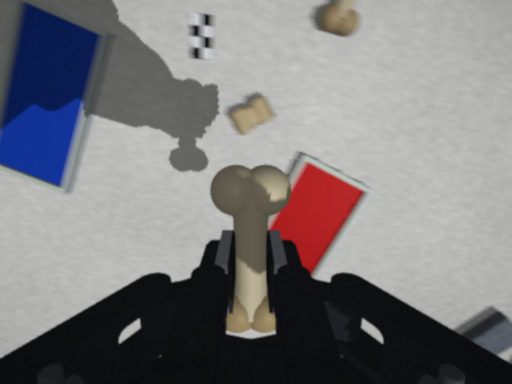

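drive_tool([
  {"linear": [0.012,-0.057,0],"dr": [0,0,0],"jaw": 1},
  {"linear": [0.012,-0.057,0],"dr": [0,0,0],"jaw": 1},
  {"linear": [0.012,-0.057,0],"dr": [0,0,0],"jaw": 1},
  {"linear": [0.012,-0.057,0],"dr": [0,0,0],"jaw": 1},
  {"linear": [0.012,-0.057,0],"dr": [0,0,0],"jaw": 1},
  {"linear": [0.012,-0.057,0],"dr": [0,0,0],"jaw": 1},
  {"linear": [0.0,-0.03,0],"dr": [0,0,8],"jaw": 1},
  {"linear": [0,0,0],"dr": [0,0,8],"jaw": 1},
])

```text
clock: 5.45
tcp_pos: [0.3971, 0.2035, 0.1638]
orientation: [-3.136, -0.105, -0.007]
contact_force: [-0.7, -0.9, -1.7]
grip_width: 0.0153
```

```bash
cat > tray.py <<'E'
import sys
from h import *
x,y,psi,z=map(float,sys.argv[1:5]); 
plan(x,y,psi,z)
if len(sys.argv)>5:
    c=viewer.calibration("wrist"); im=viewer.grab_frame("wrist")[:,:,::-1].copy(); cv2.imwrite(f"pics/{sys.argv[5]}.png",im)
    print('proj',proj(c,[x,y,.006]))
E
python3 tray.py .4005 .2565 4 .06 w7
```

```text
t 5.45 tcp [0.3971 0.2035 0.1638] psi 3.8 tilt [ 0.004  0.004 -1.   ] q [-0.28  0.21 -0.37  2.13  0.1   0.81 -2.22] w 0.0153 F [-0.7 -0.9 -1.7]
shift tool mm [  6.4 -52.2 104. ] turn z deg -0.2
tilt fix dr xy deg [-0.24 -0.26]
proj [197.50806394 169.4003437 ]
```

View pics/w7.png

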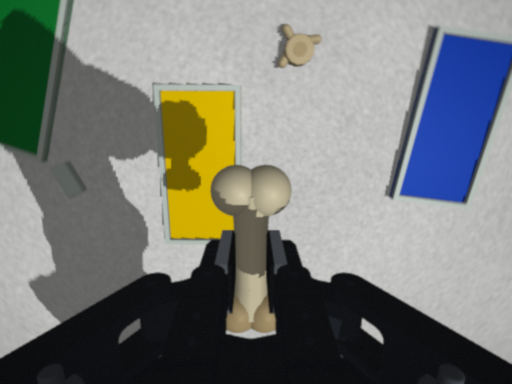

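drive_tool([
  {"linear": [0.006,-0.048,0.02],"dr": [-0.2,-0.2,0],"jaw": 1},
  {"linear": [0,0,0.05],"dr": [0,0,0],"jaw": 1},
  {"linear": [0,0,0.03],"dr": [0,0,0],"jaw": 1},
  {"linear": [0,0,0],"dr": [0,0,0],"jaw": 1},
])

```text
clock: 6.0
tcp_pos: [0.4039, 0.2513, 0.0625]
orientation: [-3.139, -0.102, -0.007]
contact_force: [0.3, 0.2, -0.4]
grip_width: 0.0148
```

```bash
python3 tray.py .4005 .2565 4 .0125 w8
```

```text
t 6.0 tcp [0.4039 0.2513 0.0625] psi 3.7 tilt [ 0.005  0.001 -1.   ] q [-0.41  0.42 -0.34  2.14  0.25  0.61 -2.42] w 0.0148 F [ 0.3  0.2 -0.4]
shift tool mm [-3.3 -5.4 50. ] turn z deg -0.3
tilt fix dr xy deg [-0.05 -0.27]
proj [241.38641326 213.51669119]
```

View pics/w8.png

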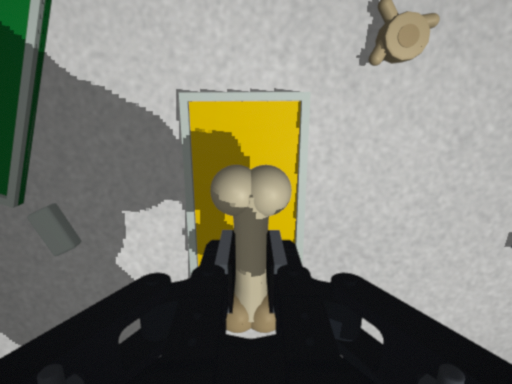

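drive_tool([
  {"linear": [-0.002,-0.005,0.02],"dr": [0,-0.2,0],"jaw": 1},
  {"linear": [0,0,0.018],"dr": [0,0,0],"jaw": 1},
  {"linear": [0,0,0],"dr": [0,0,0],"jaw": 1},
])

```text
clock: 6.42
tcp_pos: [0.4062, 0.2571, 0.0294]
orientation: [-3.135, -0.1, -0.015]
contact_force: [0.4, -0.0, -1.0]
grip_width: 0.0146
```

```bash
python3 tray.py .4005 .2565 4 .013
```

```text
t 6.42 tcp [0.4062 0.2571 0.0294] psi 3.7 tilt [ 0.009  0.005 -1.   ] q [-0.44  0.49 -0.31  2.15  0.29  0.53 -2.47] w 0.0146 F [ 0.4 -0.  -1. ]
shift tool mm [-5.9  0.3 16.3] turn z deg -0.3
tilt fix dr xy deg [-0.26 -0.54]
```

drive_tool([
  {"linear": [-0.007,0,0.008],"dr": [-0.3,-0.5,0],"jaw": 1},
  {"linear": [-0.002,0,0.006],"dr": [0,-0.2,0],"jaw": 1},
  {"linear": [0,0,0],"dr": [0,0,0],"jaw": 1},
])

```text
clock: 6.8
tcp_pos: [0.3985, 0.2571, 0.0173]
orientation: [-3.139, -0.1, -0.0]
contact_force: [0.6, -0.5, -1.0]
grip_width: 0.0147
```

```bash
python3 tray.py .4005 .2565 4 .013
```

```text
t 6.8 tcp [0.3985 0.2571 0.0173] psi 3.6 tilt [ 0.     0.001 -1.   ] q [-0.46  0.51 -0.3   2.16  0.3   0.51 -2.49] w 0.0147 F [ 0.6 -0.5 -1. ]
shift tool mm [2.  0.8 4.3] turn z deg -0.4
tilt fix dr xy deg [-0.05 -0.02]
```

drive_tool([
  {"linear": [0.001,0,0.003],"dr": [0,0,0],"jaw": 1},
  {"linear": [0,0,0],"dr": [0,0,0],"jaw": 1},
])

```text
clock: 7.05
tcp_pos: [0.3998, 0.2573, 0.0144]
orientation: [-3.139, -0.099, -0.001]
contact_force: [-0.3, 0.7, -0.7]
grip_width: 0.0149
```

```bash
python3 tray.py .4005 .2565 4 .013
```

```text
t 7.05 tcp [0.3998 0.2573 0.0144] psi 3.6 tilt [ 0.001  0.001 -1.   ] q [-0.46  0.51 -0.3   2.16  0.3   0.5  -2.49] w 0.0149 F [-0.3  0.7 -0.7]
shift tool mm [0.6 0.9 1.4] turn z deg -0.4
tilt fix dr xy deg [-0.07 -0.05]
```

drive_tool([
  {"linear": [0,0,0.001],"dr": [0,0,0],"jaw": 1},
  {"linear": [0,0,0],"dr": [0,0,0],"jaw": 0.75},
  {"linear": [0,0,0],"dr": [0,0,0],"jaw": 0.6},
  {"linear": [0,0,0],"dr": [0,0,0],"jaw": 0.5},
  {"linear": [0,0,0],"dr": [0,0,0],"jaw": 0.5},
  {"linear": [0,0,-0.02],"dr": [0,0,0],"jaw": 0.5},
  {"linear": [0,0,-0.04],"dr": [0,0,0],"jaw": 0.5},
  {"linear": [0,0,-0.05],"dr": [0,0,0],"jaw": 0},
])

```text
clock: 8.05
tcp_pos: [0.3976, 0.2558, 0.123]
orientation: [3.137, 0.101, -0.01]
contact_force: [1.5, -0.1, 0.2]
grip_width: 0.0592
```

```bash
python3 look.py wrist .632 .222 6.5 .18 w9 .019; python3 tray.py .632 .222 6.5 .18
```

```text
t 8.05 tcp [0.3976 0.2558 0.123 ] psi 3.7 tilt [-0.006 -0.003 -1.   ] q [-0.37  0.32 -0.39  2.1   0.17  0.75 -2.38] w 0.0592 F [ 1.5 -0.1  0.2]
shift tool mm [231.4  48.9 -58.3] turn z deg -2.8
tilt fix dr xy deg [0.15 0.35]
[372.  40.] ext 42.0 mid [0.5167 0.1723] mean [0.5164 0.1729] ang -66.1
[248. 184.] ext 88.4 mid [0.3983 0.2564] mean [0.4012 0.2566] ang 3.8
proj target [ 326.84921176 -168.73870777]
t 8.1 tcp [0.4005 0.2583 0.1291] psi 3.7 tilt [ 0.002  0.002 -1.   ] q [-0.37  0.32 -0.39  2.09  0.17  0.76 -2.37] w 0.0667 F [1.  0.8 3.5]
shift tool mm [228.8  51.  -50.5] turn z deg -2.8
tilt fix dr xy deg [-0.12 -0.12]
```

View pics/w9.png

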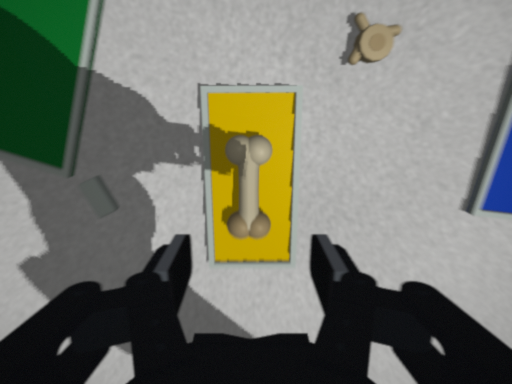

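drive_tool([
  {"linear": [0.045,0.01,-0.02],"dr": [0,0,0],"jaw": 0},
  {"linear": [0.046,0.01,-0.02],"dr": [0,0,0],"jaw": 0},
  {"linear": [0.046,0.01,-0.01],"dr": [0,0,-1],"jaw": 0},
  {"linear": [0.046,0.01,0],"dr": [0,0,-1],"jaw": 0},
  {"linear": [0.046,0.01,0],"dr": [0,0,-1],"jaw": 0},
  {"linear": [0,0,0],"dr": [0,0,0],"jaw": 0},
])

```text
clock: 8.85
tcp_pos: [0.6395, 0.2248, 0.1842]
orientation: [-3.133, -0.189, -0.012]
contact_force: [-1.6, 0.5, -0.4]
grip_width: 0.0854
```

```bash
python3 look.py wrist .632 .222 6.5 .05 w10 .013
```

```text
t 8.85 tcp [0.6395 0.2248 0.1842] psi 6.9 tilt [ 0.007  0.003 -1.   ] q [-0.21  0.54 -0.32  1.58  0.19  1.04 -2.03] w 0.0854 F [-1.6  0.5 -0.4]
shift tool mm [ -8.8   2.2 134.2] turn z deg 0.4
tilt fix dr xy deg [-0.14 -0.43]
[254. 179.] ext 105.3 mid [0.6316 0.2192] mean [0.6338 0.2195] ang 7.2
[465. 186.] ext 124.3 mid [ 0.6488 -0.0027] mean [ 0.6528 -0.0029] ang -2.0
[284. 280.] ext 35.9 mid [0.52  0.171] mean [0.5194 0.171 ] ang -3.0
[196. 333.] ext 36.1 mid [0.4341 0.2648] mean [0.4333 0.266 ] ang -56.3
proj target [251.7359646  180.96483748]
```

View pics/w10.png

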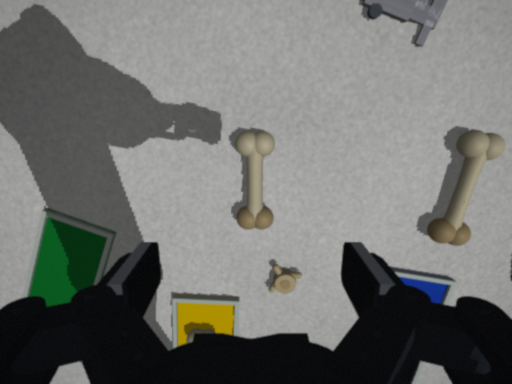

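drive_tool([
  {"linear": [-0.008,0.003,0.045],"dr": [-0.1,-0.4,0],"jaw": 0},
  {"linear": [0,0,0.045],"dr": [0,0,0],"jaw": 0},
  {"linear": [0,0,0.035],"dr": [0,0,0],"jaw": 0},
  {"linear": [0,0,0],"dr": [0,0,0],"jaw": 0},
])

```text
clock: 9.4
tcp_pos: [0.6247, 0.2254, 0.0573]
orientation: [-3.132, -0.199, 0.005]
contact_force: [-0.0, 0.0, 1.3]
grip_width: 0.0855
```

```bash
python3 look.py wrist .632 .2205 7 .005 w11 .013
```

```text
t 9.4 tcp [0.6247 0.2254 0.0573] psi 7.3 tilt [-0.003  0.003 -1.   ] q [-0.23  0.67 -0.29  1.69  0.24  0.82 -2.08] w 0.0855 F [-0.   0.   1.3]
shift tool mm [ 6.8  5.9 52.2] turn z deg 0.3
tilt fix dr xy deg [-0.17  0.16]
[260. 198.] ext 107.8 mid [0.6306 0.2189] mean [0.6352 0.2195] ang 7.1
[320. 342.] ext 19.7 mid [0.5322 0.1614] mean [0.5321 0.161 ] ang 70.9
proj target [258.22071384 205.26513421]
```

drive_tool([
  {"linear": [0.007,0.007,0.018],"dr": [-0.2,0.2,0.2],"jaw": 0},
  {"linear": [0,0,0.018],"dr": [0,0,0],"jaw": 0},
  {"linear": [0,0,0],"dr": [0,0,0],"jaw": 0},
])

```text
clock: 9.82
tcp_pos: [0.6365, 0.221, 0.0249]
orientation: [-3.133, -0.193, -0.015]
contact_force: [0.3, 0.4, 0.6]
grip_width: 0.0853
```

```bash
python3 look.py wrist .632 .22 7 .0055 w12 .013
```

```text
t 9.82 tcp [0.6365 0.221  0.0249] psi 7.1 tilt [ 0.009  0.003 -1.   ] q [-0.23  0.72 -0.28  1.69  0.26  0.76 -2.08] w 0.0853 F [0.3 0.4 0.6]
shift tool mm [-4.7  0.5 19.4] turn z deg 0.1
tilt fix dr xy deg [-0.11 -0.56]
[252. 236.] ext 108.7 mid [0.63   0.2188] mean [0.6349 0.2194] ang 7.1
proj target [249.75627098 243.67146793]
```

View pics/w12.png

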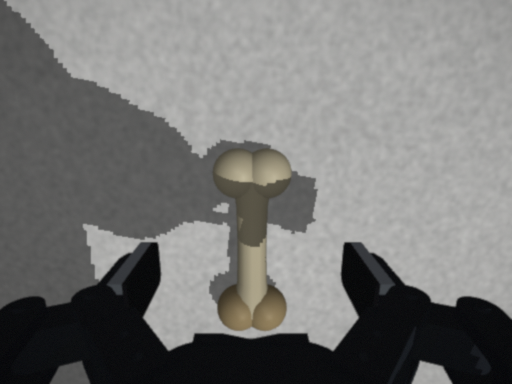

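drive_tool([
  {"linear": [-0.004,0.001,0.01],"dr": [-0.1,-0.5,0],"jaw": 0},
  {"linear": [0,0,0.009],"dr": [0,0,0],"jaw": 0},
  {"linear": [0,0,0],"dr": [0,0,0],"jaw": 0},
])

```text
clock: 10.25
tcp_pos: [0.6336, 0.2199, 0.0063]
orientation: [-3.135, -0.193, -0.005]
contact_force: [0.2, 0.0, 0.2]
grip_width: 0.0853
```

```bash
python3 tray.py .632 .22 7 .0055
```

```text
t 10.25 tcp [0.6336 0.2199 0.0063] psi 7.0 tilt [ 0.003  0.001 -1.   ] q [-0.24  0.74 -0.27  1.69  0.27  0.74 -2.09] w 0.0853 F [0.2 0.  0.2]
shift tool mm [-1.6 -0.3  0.8] turn z deg 0.0
tilt fix dr xy deg [-0.04 -0.17]
```

drive_tool([
  {"linear": [-0.001,0,0.001],"dr": [0,-0.1,0],"jaw": 1},
  {"linear": [0,0,0],"dr": [0,0,0],"jaw": 1},
  {"linear": [0,0,0],"dr": [0,0,0],"jaw": 1},
  {"linear": [0,0,0],"dr": [0,0,0],"jaw": 1},
  {"linear": [0,0,0],"dr": [0,0,0],"jaw": 1},
  {"linear": [0,0,0],"dr": [0,0,0],"jaw": 1},
  {"linear": [0,0,0],"dr": [0,0,0],"jaw": 1},
])

```text
clock: 11.12
tcp_pos: [0.633, 0.2202, 0.006]
orientation: [-3.134, -0.193, -0.004]
contact_force: [-0.4, -0.2, 0.3]
grip_width: 0.0152
```

```bash
python3 tray.py .484 .432 -14.6 .15 w13
```

```text
t 11.12 tcp [0.633  0.2202 0.006 ] psi 7.1 tilt [ 0.002  0.001 -1.   ] q [-0.24  0.74 -0.27  1.69  0.27  0.74 -2.09] w 0.0152 F [-0.4 -0.2  0.3]
shift tool mm [-121.6 -228.7 -144. ] turn z deg 21.7
tilt fix dr xy deg [-0.07 -0.13]
proj [-119.42518064  424.95662402]
```

View pics/w13.png

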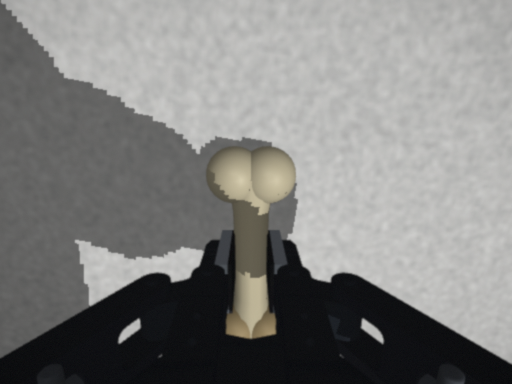

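drive_tool([
  {"linear": [0,0,-0.03],"dr": [0,0,0],"jaw": 1},
  {"linear": [0,0,-0.06],"dr": [0,0,0],"jaw": 1},
  {"linear": [0,0,-0.06],"dr": [0,0,-5],"jaw": 1},
  {"linear": [0,0,0],"dr": [0,0,-10.5],"jaw": 1},
  {"linear": [0,0,0],"dr": [0,0,-10.5],"jaw": 1},
  {"linear": [0,0,0],"dr": [0,0,-10.5],"jaw": 1},
  {"linear": [0,0,0],"dr": [0,0,-10.5],"jaw": 1},
  {"linear": [0,0,0],"dr": [0,0,-10.5],"jaw": 1},
])

```text
clock: 12.18
tcp_pos: [0.6316, 0.219, 0.1598]
orientation: [2.634, 1.711, -0.001]
contact_force: [-0.3, -0.6, -0.4]
grip_width: 0.0148
```

```bash
python3 tray.py .484 .432 -14.6 .15
```

```text
t 12.18 tcp [0.6316 0.219  0.1598] psi 66.0 tilt [ 0.    -0.001 -1.   ] q [-0.04  0.6  -0.55  1.61  0.35  1.04 -1.12] w 0.0148 F [-0.3 -0.6 -0.4]
shift tool mm [ 134.6 -221.5    9.5] turn z deg 80.6
tilt fix dr xy deg [0.04 0.07]
```

drive_tool([
  {"linear": [0,0,0],"dr": [0,0,-10.5],"jaw": 1},
  {"linear": [0,0,0],"dr": [0,0,-10.5],"jaw": 1},
  {"linear": [0,0,0],"dr": [0,0,-10.5],"jaw": 1},
  {"linear": [0,0,0],"dr": [0,0,-10.5],"jaw": 1},
  {"linear": [0,0,0],"dr": [0,0,-10.5],"jaw": 1},
  {"linear": [0,0,0],"dr": [0,0,-10.5],"jaw": 1},
  {"linear": [0,0,0],"dr": [0,0,-10.5],"jaw": 1},
  {"linear": [0,0,0],"dr": [0,0,-10.5],"jaw": 1},
])

```text
clock: 13.18
tcp_pos: [0.6304, 0.2161, 0.1574]
orientation: [-0.761, -3.046, 0.009]
contact_force: [0.4, -0.3, -1.2]
grip_width: 0.0147
```

```bash
python3 tray.py .484 .432 -14.6 .15
```

```text
t 13.18 tcp [0.6304 0.2161 0.1574] psi 151.9 tilt [-0.003 -0.005 -1.   ] q [ 0.16  0.7  -0.88  1.6   0.58  1.13  0.22] w 0.0147 F [ 0.4 -0.3 -1.2]
shift tool mm [230.7 121.7   6.8] turn z deg -13.5
tilt fix dr xy deg [-0.34 -0.02]
```

drive_tool([
  {"linear": [0.046,0.024,0],"dr": [-0.3,0,0],"jaw": 1},
  {"linear": [0.046,0.024,0],"dr": [0,0,0],"jaw": 1},
  {"linear": [0.046,0.024,0],"dr": [0,0,0],"jaw": 1},
  {"linear": [0.046,0.024,0],"dr": [0,0,0],"jaw": 1},
  {"linear": [0.036,0.02,0],"dr": [0,0,0],"jaw": 1},
  {"linear": [0,0,0],"dr": [0,0,-7],"jaw": 1},
  {"linear": [0,0,0],"dr": [0,0,-6],"jaw": 1},
])

```text
clock: 14.05
tcp_pos: [0.4877, 0.425, 0.1547]
orientation: [-0.405, -3.114, 0.005]
contact_force: [0.1, -0.7, -1.0]
grip_width: 0.0148
```

```bash
python3 tray.py .484 .432 -14.6 .06 w14
```

```text
t 14.05 tcp [0.4877 0.425  0.1547] psi 165.2 tilt [-0.002 -0.003 -1.   ] q [-0.18  0.7  -0.95  1.65  0.62  1.13  0.02] w 0.0148 F [ 0.1 -0.7 -1. ]
shift tool mm [ 5.3  6.2 94.7] turn z deg -0.2
tilt fix dr xy deg [-0.2  -0.06]
proj [258.09092597 172.81959828]
```

View pics/w14.png

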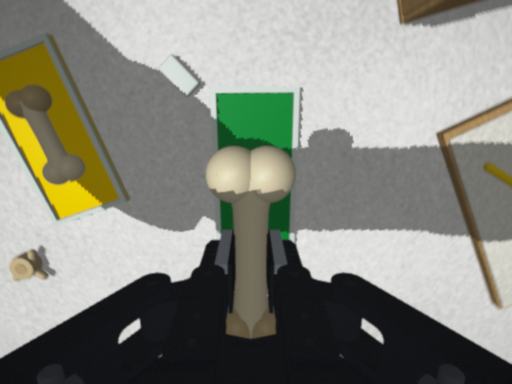

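drive_tool([
  {"linear": [0.006,0.006,0.03],"dr": [-0.2,0,0],"jaw": 1},
  {"linear": [0,0,0.04],"dr": [0,0,0],"jaw": 1},
  {"linear": [0,0,0.03],"dr": [0,0,0],"jaw": 1},
  {"linear": [0,0,0.02],"dr": [0,0,0],"jaw": 1},
  {"linear": [0,0,0],"dr": [0,0,0],"jaw": 1},
])

```text
clock: 14.72
tcp_pos: [0.4845, 0.4319, 0.0314]
orientation: [-0.414, -3.114, -0.001]
contact_force: [0.4, 0.2, -1.4]
grip_width: 0.0149
```

```bash
python3 tray.py .484 .432 -14.6 .0125
```

```text
t 14.72 tcp [0.4845 0.4319 0.0314] psi 164.9 tilt [-0.     0.001 -1.   ] q [-0.25  0.83 -0.85  1.71  0.75  0.95 -0.09] w 0.0149 F [ 0.4  0.2 -1.4]
shift tool mm [ 0.5 -0.1 18.9] turn z deg -0.5
tilt fix dr xy deg [ 0.04 -0.01]
```

drive_tool([
  {"linear": [0,0,0.01],"dr": [0,0,0],"jaw": 1},
  {"linear": [0,0,0.006],"dr": [0,0,0],"jaw": 1},
  {"linear": [0,0,0.001],"dr": [0,0,0],"jaw": 1},
  {"linear": [0,0,0],"dr": [0,0,0],"jaw": 1},
])

```text
clock: 15.22
tcp_pos: [0.4861, 0.4335, 0.0164]
orientation: [0.416, 3.111, 0.007]
contact_force: [0.8, 0.8, -0.6]
grip_width: 0.0146
```

```bash
python3 tray.py .484 .432 -14.6 .0125
```

```text
t 15.22 tcp [0.4861 0.4335 0.0164] psi 164.8 tilt [ 0.003  0.004 -1.   ] q [-0.26  0.85 -0.83  1.72  0.77  0.93 -0.1 ] w 0.0146 F [ 0.8  0.8 -0.6]
shift tool mm [ 1.6 -2.   3.9] turn z deg -0.6
tilt fix dr xy deg [0.27 0.12]
```

drive_tool([
  {"linear": [0.001,-0.002,0.003],"dr": [0.2,0.1,0],"jaw": 1},
  {"linear": [0,0,0.001],"dr": [0,0,0],"jaw": 1},
  {"linear": [0,0,0],"dr": [0,0,0],"jaw": 1},
])

```text
clock: 15.6
tcp_pos: [0.4847, 0.4321, 0.0129]
orientation: [0.416, 3.113, 0.003]
contact_force: [0.5, 0.9, -0.8]
grip_width: 0.0149
```

```bash
python3 tray.py .484 .432 -14.6 .0125
```

```text
t 15.6 tcp [0.4847 0.4321 0.0129] psi 164.8 tilt [ 0.001  0.002 -1.   ] q [-0.26  0.86 -0.83  1.72  0.77  0.92 -0.11] w 0.0149 F [ 0.5  0.9 -0.8]
shift tool mm [ 0.7 -0.3  0.4] turn z deg -0.6
tilt fix dr xy deg [0.11 0.05]
```

drive_tool([
  {"linear": [0,0,0.0005],"dr": [0,0,0],"jaw": 1},
  {"linear": [0,0,0],"dr": [0,0,0],"jaw": 0.75},
  {"linear": [0,0,0],"dr": [0,0,0],"jaw": 0.6},
  {"linear": [0,0,0],"dr": [0,0,0],"jaw": 0.5},
  {"linear": [0,0,0],"dr": [0,0,0],"jaw": 0.5},
  {"linear": [0,0,-0.02],"dr": [0,0,0],"jaw": 0.5},
  {"linear": [0,0,-0.05],"dr": [0,0,0],"jaw": 0.5},
  {"linear": [0,0,-0.06],"dr": [0,0,0],"jaw": 0},
])

```text
clock: 16.6
tcp_pos: [0.4831, 0.4302, 0.1441]
orientation: [-0.414, -3.11, 0.005]
contact_force: [1.3, -0.5, 0.5]
grip_width: 0.0597
```

```bash
python3 look.py wrist .6495 -.001 -2.3 .16 w15 .019
```

```text
t 16.6 tcp [0.4831 0.4302 0.1441] psi 164.8 tilt [-0.004 -0.003 -1.   ] q [-0.19  0.71 -0.94  1.65  0.62  1.11 -0.  ] w 0.0597 F [ 1.3 -0.5  0.5]
shift tool mm [-273.4 -372.7  -15.4] turn z deg -12.9
tilt fix dr xy deg [-0.21 -0.18]
[433.   9.] ext 73.2 mid [0.3855 0.6124] mean [0.384  0.6022] ang 81.7
[65. 98.] ext 106.5 mid [0.3757 0.2986] mean [0.3706 0.2983] ang 3.4
[ 34. 144.] ext 88.1 mid [0.3986 0.2558] mean [0.3988 0.2558] ang 1.7
[475. 197.] ext 216.4 mid [0.5862 0.6254] mean [0.551  0.6234] ang 3.3
[253. 183.] ext 105.8 mid [0.4859 0.4305] mean [0.4829 0.4314] ang -15.2
[110. 190.] ext 37.5 mid [0.455  0.3042] mean [0.4543 0.3041] ang 3.1
[ 15. 279.] ext 42.8 mid [0.5162 0.1755] mean [0.5152 0.178 ] ang -68.1
proj target [-71.1737657  413.74883811]
```

View pics/w15.png

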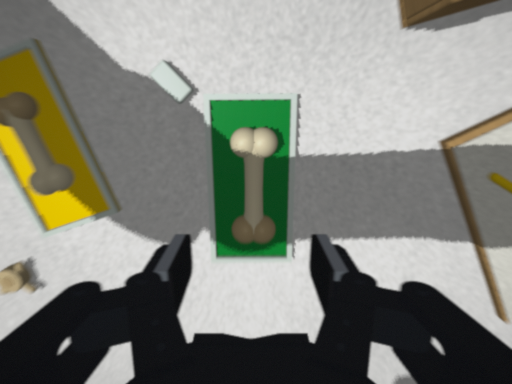

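drive_tool([
  {"linear": [-0.034,-0.047,-0.01],"dr": [0,0,0],"jaw": 0},
  {"linear": [-0.034,-0.047,-0.01],"dr": [0,0,0],"jaw": 0},
  {"linear": [-0.034,-0.047,0],"dr": [0,0,0],"jaw": 0},
  {"linear": [-0.034,-0.047,0],"dr": [0,0,0],"jaw": 0},
  {"linear": [-0.034,-0.047,0],"dr": [0,0,0],"jaw": 0},
  {"linear": [-0.034,-0.047,0],"dr": [0,0,0],"jaw": 0},
  {"linear": [-0.034,-0.047,0],"dr": [0,0,0],"jaw": 0},
  {"linear": [-0.02,-0.03,0],"dr": [0,0,-10],"jaw": 0},
])

```text
clock: 17.65
tcp_pos: [0.6472, 0.0173, 0.1864]
orientation: [0.118, 3.118, 0.025]
contact_force: [0.5, 0.0, -0.3]
grip_width: 0.0853
```

```bash
python3 look.py wrist .6495 -.001 -2.3 .05 w16 .014
```

```text
t 17.65 tcp [0.6472 0.0173 0.1864] psi 175.7 tilt [ 0.022  0.015 -1.   ] q [ 0.56  0.67 -1.01  1.64  0.61  1.15  0.9 ] w 0.0853 F [ 0.5  0.  -0.3]
shift tool mm [ -0.8 -20.3 136.1] turn z deg -2.0
tilt fix dr xy deg [0.95 1.18]
[399.  20.] ext 39.6 mid [0.5182 0.164 ] mean [0.5176 0.1654] ang -68.5
[35. 49.] ext 38.6 mid [ 0.5182 -0.172 ] mean [ 0.5179 -0.1717] ang -48.2
[229. 169.] ext 123.8 mid [ 0.6513 -0.0031] mean [ 0.6468 -0.0029] ang -2.1
[ 28. 179.] ext 66.4 mid [ 0.6408 -0.2129] mean [ 0.6396 -0.213 ] ang 6.0
proj target [231.51834564 172.96745924]
```

View pics/w16.png

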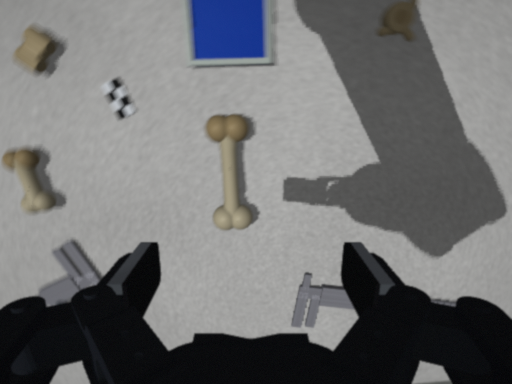

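drive_tool([
  {"linear": [-0.002,-0.018,0.03],"dr": [0.9,1.1,-2],"jaw": 0},
  {"linear": [0,-0.002,0.05],"dr": [0,0,0],"jaw": 0},
  {"linear": [0,0,0.04],"dr": [0,0,0],"jaw": 0},
  {"linear": [0,0,0],"dr": [0,0,0],"jaw": 0},
])

```text
clock: 18.2
tcp_pos: [0.6535, -0.011, 0.068]
orientation: [0.066, 3.132, -0.004]
contact_force: [-0.4, 0.1, 0.3]
grip_width: 0.0856
```

```bash
python3 look.py wrist .65 -.002 -2.2 .006 w17 .014
```

```text
t 18.2 tcp [ 0.6535 -0.011   0.068 ] psi 177.6 tilt [ 0.008 -0.002 -1.   ] q [ 0.53  0.81 -0.92  1.69  0.75  1.02  0.88] w 0.0856 F [-0.4  0.1  0.3]
shift tool mm [ 4.4  9.  62. ] turn z deg -0.2
tilt fix dr xy deg [-0.12  0.49]
[266. 195.] ext 125.7 mid [ 0.6518 -0.0013] mean [ 0.6451 -0.0011] ang -2.5
proj target [265.2219256  205.19757504]
```

drive_tool([
  {"linear": [0.004,0.009,0.022],"dr": [-0.1,0.5,0],"jaw": 0},
  {"linear": [0,0,0.022],"dr": [0,0,0],"jaw": 0},
  {"linear": [0,0,0],"dr": [0,0,0],"jaw": 0},
])

```text
clock: 18.62
tcp_pos: [0.6542, 0.0009, 0.0287]
orientation: [0.064, 3.132, 0.002]
contact_force: [-0.3, 0.0, 0.5]
grip_width: 0.0852
```

```bash
python3 look.py wrist .6505 -.0015 -2.3 .006 w18 .014
```

```text
t 18.62 tcp [0.6542 0.0009 0.0287] psi 177.6 tilt [ 0.009  0.001 -1.   ] q [ 0.5   0.86 -0.88  1.71  0.79  0.96  0.84] w 0.0852 F [-0.3  0.   0.5]
shift tool mm [ 3.8 -2.6 22.6] turn z deg -0.1
tilt fix dr xy deg [0.08 0.53]
[248. 214.] ext 127.2 mid [ 0.6522 -0.0015] mean [ 0.6444 -0.0011] ang -2.5
proj target [247.61653112 229.04739667]
```

View pics/w18.png

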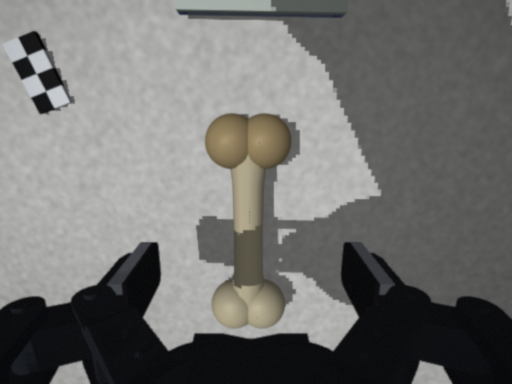

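drive_tool([
  {"linear": [0.004,-0.003,0.012],"dr": [0,0.5,0],"jaw": 0},
  {"linear": [0,0,0.009],"dr": [0,0,0],"jaw": 0},
  {"linear": [0,0,0],"dr": [0,0,0],"jaw": 0},
])

```text
clock: 19.05
tcp_pos: [0.6514, -0.0019, 0.0083]
orientation: [0.065, 3.138, 0.003]
contact_force: [0.1, 0.8, -0.7]
grip_width: 0.0851
```

```bash
python3 tray.py .6505 -.0015 -2.3 .006
```

```text
t 19.05 tcp [ 0.6514 -0.0019  0.0083] psi 177.6 tilt [ 0.003  0.002 -1.   ] q [ 0.49  0.88 -0.86  1.71  0.81  0.94  0.83] w 0.0851 F [ 0.1  0.8 -0.7]
shift tool mm [0.9 0.3 2.3] turn z deg -0.1
tilt fix dr xy deg [0.12 0.17]
```

drive_tool([
  {"linear": [0.001,0,0.002],"dr": [0.1,0.2,0],"jaw": 1},
  {"linear": [0,0,0],"dr": [0,0,0],"jaw": 1},
  {"linear": [0,0,0],"dr": [0,0,0],"jaw": 1},
  {"linear": [0,0,0],"dr": [0,0,0],"jaw": 1},
  {"linear": [0,0,0],"dr": [0,0,0],"jaw": 1},
  {"linear": [0,0,0],"dr": [0,0,0],"jaw": 1},
  {"linear": [0,0,0],"dr": [0,0,0],"jaw": 1},
])

```text
clock: 19.92
tcp_pos: [0.6509, -0.0017, 0.007]
orientation: [0.066, 3.14, 0.001]
contact_force: [-0.3, 0.0, -0.5]
grip_width: 0.015
```

```bash
python3 tray.py .463 .0163 -3.2 .14 w19
```

```text
t 19.93 tcp [ 0.6509 -0.0017  0.007 ] psi 177.6 tilt [ 0.  0. -1.] q [ 0.49  0.88 -0.86  1.71  0.81  0.94  0.83] w 0.015 F [-0.3  0.  -0.5]
shift tool mm [ 188.4   10.2 -133.1] turn z deg 0.8
tilt fix dr xy deg [0.03 0.03]
proj [ 282.8339316  -254.04278935]
```

View pics/w19.png

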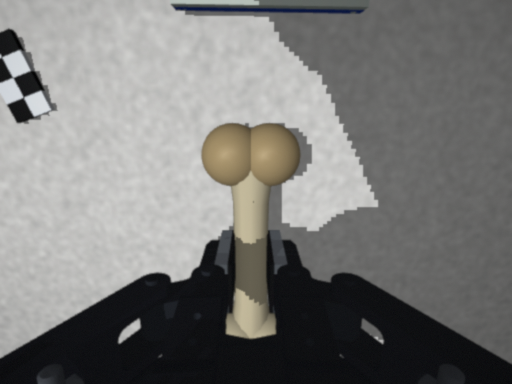

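drive_tool([
  {"linear": [0,0,-0.03],"dr": [0,0,0],"jaw": 1},
  {"linear": [0,0,-0.06],"dr": [0,0,0],"jaw": 1},
  {"linear": [0.03,0.002,-0.02],"dr": [0,0,0],"jaw": 1},
  {"linear": [0.05,0.003,0],"dr": [0,0,0],"jaw": 1},
  {"linear": [0.05,0.003,0],"dr": [0,0,0.8],"jaw": 1},
  {"linear": [0.04,0.002,0],"dr": [0,0,0],"jaw": 1},
  {"linear": [0.01,0,0],"dr": [0,0,0],"jaw": 1},
  {"linear": [0,0,0],"dr": [0,0,0],"jaw": 1},
])

```text
clock: 20.98
tcp_pos: [0.4667, 0.0167, 0.1196]
orientation: [0.089, 3.139, -0.002]
contact_force: [-0.4, -0.5, -1.2]
grip_width: 0.0147
```

```bash
python3 tray.py .463 .0163 -3.2 .04 w20
```

```text
t 20.98 tcp [0.4667 0.0167 0.1196] psi 176.8 tilt [ 0.001 -0.001 -1.   ] q [ 0.71  0.52 -1.09  2.09  0.6   0.89  0.79] w 0.0147 F [-0.4 -0.5 -1.2]
shift tool mm [ 3.8 -0.5 79.6] turn z deg -0.0
tilt fix dr xy deg [-0.07  0.06]
proj [251.07789917 183.54031391]
```

View pics/w20.png

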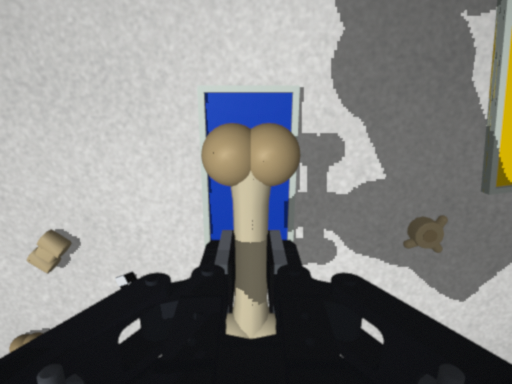

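drive_tool([
  {"linear": [0.004,0,0.03],"dr": [0,0,0],"jaw": 1},
  {"linear": [0,0,0.03],"dr": [0,0,0],"jaw": 1},
  {"linear": [0,0,0.02],"dr": [0,0,0],"jaw": 1},
  {"linear": [0,0,0.01],"dr": [0,0,0],"jaw": 1},
  {"linear": [0,0,0],"dr": [0,0,0],"jaw": 1},
])

```text
clock: 21.65
tcp_pos: [0.4723, 0.0177, 0.0276]
orientation: [0.097, 3.132, 0.005]
contact_force: [0.8, -0.4, -1.0]
grip_width: 0.0149
```

```bash
python3 tray.py .463 .0163 -3.2 .013
```

```text
t 21.65 tcp [0.4723 0.0177 0.0276] psi 176.5 tilt [ 0.008  0.003 -1.   ] q [ 0.57  0.65 -0.92  2.14  0.8   0.74  0.62] w 0.0149 F [ 0.8 -0.4 -1. ]
shift tool mm [ 9.3 -2.  14.5] turn z deg -0.3
tilt fix dr xy deg [0.2  0.44]
```

drive_tool([
  {"linear": [0.008,-0.002,0.006],"dr": [0.2,0.4,0],"jaw": 1},
  {"linear": [0.002,0,0.005],"dr": [0,0,0],"jaw": 1},
  {"linear": [0,0,0],"dr": [0,0,0],"jaw": 1},
])

```text
clock: 22.02
tcp_pos: [0.4629, 0.0163, 0.0171]
orientation: [0.098, 3.137, -0.0]
contact_force: [-0.2, 0.2, -2.4]
grip_width: 0.0152
```

```bash
python3 tray.py .463 .0163 -3.2 .013
```

```text
t 22.02 tcp [0.4629 0.0163 0.0171] psi 176.4 tilt [ 0.003 -0.    -1.   ] q [ 0.56  0.66 -0.9   2.16  0.83  0.72  0.6 ] w 0.0152 F [-0.2  0.2 -2.4]
shift tool mm [-0.  -0.   4.1] turn z deg -0.4
tilt fix dr xy deg [-0.    0.15]
```

drive_tool([
  {"linear": [0,0,0.003],"dr": [0,0.15,0],"jaw": 1},
  {"linear": [0,0,0.001],"dr": [0,0,0],"jaw": 1},
  {"linear": [0,0,0],"dr": [0,0,0],"jaw": 1},
])

```text
clock: 22.4
tcp_pos: [0.4635, 0.0162, 0.0134]
orientation: [0.098, 3.139, -0.0]
contact_force: [0.8, 0.6, -0.9]
grip_width: 0.015
```

```bash
python3 tray.py .463 .0163 -3.2 .013
```

```text
t 22.4 tcp [0.4635 0.0162 0.0134] psi 176.4 tilt [ 0.001 -0.    -1.   ] q [ 0.55  0.67 -0.9   2.16  0.83  0.71  0.59] w 0.015 F [ 0.8  0.6 -0.9]
shift tool mm [0.5 0.  0.4] turn z deg -0.4
tilt fix dr xy deg [-0.01  0.06]
```

drive_tool([
  {"linear": [0,0,0.0005],"dr": [0,0,0],"jaw": 1},
  {"linear": [0,0,0],"dr": [0,0,0],"jaw": 0.75},
  {"linear": [0,0,0],"dr": [0,0,0],"jaw": 0.6},
  {"linear": [0,0,0],"dr": [0,0,0],"jaw": 0.5},
  {"linear": [0,0,0],"dr": [0,0,0],"jaw": 0.5},
  {"linear": [0,0,-0.02],"dr": [0,0,0],"jaw": 0.5},
  {"linear": [0,0,-0.05],"dr": [0,0,0],"jaw": 0.5},
  {"linear": [0,0,-0.06],"dr": [0,0,0],"jaw": 0},
])

```text
clock: 23.4
tcp_pos: [0.4608, 0.0162, 0.1428]
orientation: [-0.096, -3.133, -0.001]
contact_force: [2.0, -0.8, 1.5]
grip_width: 0.0596
```

```bash
python3 look.py wrist .639 -.2115 5 .16 w21 .02
```

```text
t 23.4 tcp [0.4608 0.0162 0.1428] psi 176.5 tilt [-0.007  0.001 -1.   ] q [ 0.75  0.48 -1.13  2.08  0.54  0.93  0.84] w 0.0596 F [ 2.  -0.8  1.5]
shift tool mm [-191.6 -216.3  -18.7] turn z deg -8.5
tilt fix dr xy deg [ 0.03 -0.42]
[484.  95.] ext 142.7 mid [0.4022 0.2136] mean [0.3963 0.2132] ang 3.9
[472. 115.] ext 16.8 mid [0.4106 0.2054] mean [0.4102 0.2054] ang 5.4
[251. 182.] ext 123.7 mid [0.4641 0.0154] mean [0.4588 0.0157] ang -3.6
[415. 230.] ext 36.1 mid [0.513  0.1649] mean [0.5129 0.1659] ang -88.3
[ 64. 249.] ext 41.6 mid [ 0.5118 -0.1663] mean [ 0.5117 -0.1661] ang -44.3
proj target [ 48.51778082 359.98201841]
```

View pics/w21.png

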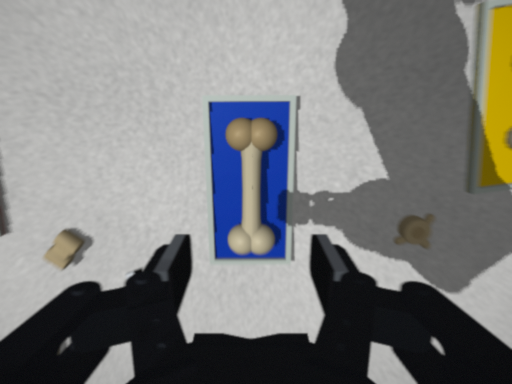

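drive_tool([
  {"linear": [0,0,-0.02],"dr": [0,0,10.5],"jaw": 0},
  {"linear": [0,0,0],"dr": [0,0,10.5],"jaw": 0},
  {"linear": [0,0,0],"dr": [0,0,10.5],"jaw": 0},
  {"linear": [0,0,0],"dr": [0,0,10.5],"jaw": 0},
  {"linear": [0,0,0],"dr": [0,0,10.5],"jaw": 0},
  {"linear": [0,0,0],"dr": [0,0,10.5],"jaw": 0},
  {"linear": [0,0,0],"dr": [0,0,10.5],"jaw": 0},
  {"linear": [0,0,0],"dr": [0,0,10.5],"jaw": 0},
])

```text
clock: 24.45
tcp_pos: [0.4651, 0.0178, 0.1727]
orientation: [2.207, 2.227, 0.007]
contact_force: [0.6, 0.0, -0.0]
grip_width: 0.0854
```

drive_tool([
  {"linear": [0,0,0],"dr": [0,0,10.5],"jaw": 0},
  {"linear": [0,0,0],"dr": [0,0,10.5],"jaw": 0},
  {"linear": [0,0,0],"dr": [0,0,10.5],"jaw": 0},
  {"linear": [0,0,0],"dr": [0,0,10.5],"jaw": 0},
  {"linear": [0,0,0],"dr": [0,0,10.5],"jaw": 0},
  {"linear": [0,0,0],"dr": [0,0,10.5],"jaw": 0},
  {"linear": [0,0,0],"dr": [0,0,10.5],"jaw": 0},
  {"linear": [0,0,0],"dr": [0,0,8],"jaw": 0},
])

```text
clock: 25.45
tcp_pos: [0.4636, 0.0186, 0.1723]
orientation: [3.133, 0.193, 0.011]
contact_force: [0.1, 0.6, -0.1]
grip_width: 0.0853
```

```bash
python3 tray.py .639 -.2115 5 .16
```

```text
t 25.45 tcp [0.4636 0.0186 0.1723] psi 7.0 tilt [ 0.007 -0.002 -1.   ] q [ 0.31  0.25 -0.56  2.08  0.18  0.85 -1.79] w 0.0853 F [ 0.1  0.6 -0.1]
shift tool mm [145.8 249.8  14. ] turn z deg 2.0
tilt fix dr xy deg [ 0.16 -0.39]
```

drive_tool([
  {"linear": [0.029,0.05,0],"dr": [0.1,-0.4,0],"jaw": 0},
  {"linear": [0.029,0.05,0],"dr": [0,0,0],"jaw": 0},
  {"linear": [0.029,0.05,0],"dr": [0,0,0],"jaw": 0},
  {"linear": [0.029,0.05,0],"dr": [0,0,0],"jaw": 0},
  {"linear": [0.024,0.042,0],"dr": [0,0,2],"jaw": 0},
  {"linear": [0,0,0],"dr": [0,0,0],"jaw": 0},
])

```text
clock: 26.2
tcp_pos: [0.6373, -0.2093, 0.1723]
orientation: [3.136, 0.142, 0.001]
contact_force: [-0.3, 1.2, -0.4]
grip_width: 0.0857
```

```bash
python3 look.py wrist .639 -.2115 5 .05 w22 .011
```

```text
t 26.2 tcp [ 0.6373 -0.2093  0.1723] psi 5.2 tilt [ 0.001 -0.003 -1.   ] q [ 0.51  0.56 -0.41  1.6   0.25  1.03 -1.45] w 0.0857 F [-0.3  1.2 -0.4]
shift tool mm [  1.5   2.  122.3] turn z deg 0.2
tilt fix dr xy deg [ 0.15 -0.02]
[252. 172.] ext 69.5 mid [ 0.6387 -0.2122] mean [ 0.6395 -0.2121] ang 5.3
[ 34. 276.] ext 52.2 mid [0.5011 0.0193] mean [0.5001 0.0203] ang -47.6
[206. 277.] ext 41.0 mid [ 0.5161 -0.1711] mean [ 0.5164 -0.1713] ang -36.0
proj target [251.43626851 173.23063346]
```

View pics/w22.png

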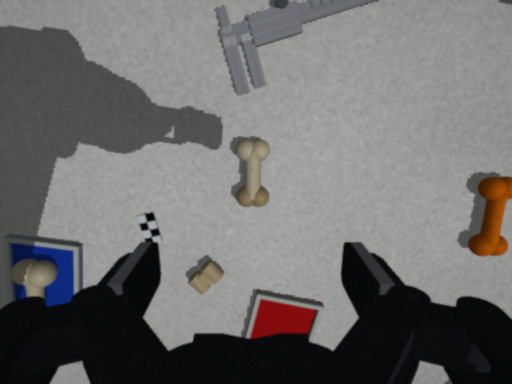

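drive_tool([
  {"linear": [0.001,0.002,0.045],"dr": [0.1,0,0],"jaw": 0},
  {"linear": [0,0,0.045],"dr": [0,0,0],"jaw": 0},
  {"linear": [0,0,0.03],"dr": [0,0,0],"jaw": 0},
  {"linear": [0,0,0],"dr": [0,0,0],"jaw": 0},
])

```text
clock: 26.75
tcp_pos: [0.6367, -0.2018, 0.0506]
orientation: [-3.134, -0.159, -0.001]
contact_force: [0.1, -0.2, 0.6]
grip_width: 0.0851
```

```bash
python3 look.py wrist .639 -.212 5.2 .0045 w23 .011
```

```text
t 26.75 tcp [ 0.6367 -0.2018  0.0506] psi 5.8 tilt [ 0.     0.004 -1.   ] q [ 0.47  0.69 -0.37  1.68  0.31  0.83 -1.5 ] w 0.0851 F [ 0.1 -0.2  0.6]
shift tool mm [ 1.2 10.5 46.1] turn z deg 0.6
tilt fix dr xy deg [-0.21 -0.03]
[266. 214.] ext 70.9 mid [ 0.6382 -0.2125] mean [ 0.6399 -0.2124] ang 5.6
proj target [265.57943353 215.88599465]
```

drive_tool([
  {"linear": [0.001,0.011,0.014],"dr": [-0.2,0,0.3],"jaw": 0},
  {"linear": [0,0,0.014],"dr": [0,0,0],"jaw": 0},
  {"linear": [0,0,0],"dr": [0,0,0],"jaw": 0},
])

```text
clock: 27.18
tcp_pos: [0.6425, -0.2134, 0.0264]
orientation: [3.136, 0.151, 0.013]
contact_force: [0.6, 0.5, 0.9]
grip_width: 0.0857
```

```bash
python3 look.py wrist .639 -.212 5.4 .0045 w24 .011
```

```text
t 27.18 tcp [ 0.6425 -0.2134  0.0264] psi 5.5 tilt [ 0.009 -0.002 -1.   ] q [ 0.48  0.73 -0.36  1.67  0.33  0.79 -1.51] w 0.0857 F [0.6 0.5 0.9]
shift tool mm [-3.5 -1.8 21.8] turn z deg 0.1
tilt fix dr xy deg [ 0.16 -0.48]
[247. 236.] ext 71.4 mid [ 0.638  -0.2126] mean [ 0.6399 -0.2125] ang 5.2
proj target [245.61935726 239.09931521]
```

View pics/w24.png

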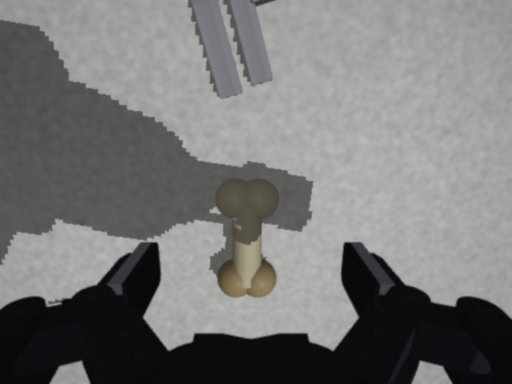

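Run:
```python
from h import *
c=viewer.calibration("wrist"); P=ray(c,[(247,198),(247,278)],.0115); print(P,P.mean(0))
```

```text
[[ 0.66347703 -0.21092379  0.0115    ]
 [ 0.61494075 -0.2154347   0.0115    ]] [ 0.63920889 -0.21317925  0.0115    ]
```

drive_tool([
  {"linear": [-0.003,-0.001,0.011],"dr": [0.1,-0.5,0],"jaw": 0},
  {"linear": [0,0,0.009],"dr": [0,0,0],"jaw": 0},
  {"linear": [0,0,0],"dr": [0,0,0],"jaw": 0},
])

```text
clock: 27.6
tcp_pos: [0.6401, -0.213, 0.0062]
orientation: [3.136, 0.151, 0.001]
contact_force: [1.5, -0.1, 0.4]
grip_width: 0.0854
```

```bash
python3 tray.py .6385 -.2125 5.3 .0045
```

```text
t 27.6 tcp [ 0.6401 -0.213   0.0062] psi 5.5 tilt [ 0.001 -0.002 -1.   ] q [ 0.47  0.76 -0.35  1.68  0.34  0.77 -1.52] w 0.0854 F [ 1.5 -0.1  0.4]
shift tool mm [-1.6 -0.7  1.7] turn z deg 0.2
tilt fix dr xy deg [ 0.1  -0.05]
```

drive_tool([
  {"linear": [-0.001,0,0.0015],"dr": [0,0,0],"jaw": 1},
  {"linear": [0,0,0],"dr": [0,0,0],"jaw": 1},
  {"linear": [0,0,0],"dr": [0,0,0],"jaw": 1},
  {"linear": [0,0,0],"dr": [0,0,0],"jaw": 1},
  {"linear": [0,0,0],"dr": [0,0,0],"jaw": 1},
  {"linear": [0,0,0],"dr": [0,0,0],"jaw": 1},
  {"linear": [0,0,0],"dr": [0,0,0],"jaw": 1},
])

```text
clock: 28.48
tcp_pos: [0.6396, -0.2131, 0.0053]
orientation: [3.136, 0.151, 0.003]
contact_force: [-0.7, -1.2, 0.3]
grip_width: 0.0146
```

```bash
python3 tray.py .414 -.2586 -7.6 .14 w25
```

```text
t 28.48 tcp [ 0.6396 -0.2131  0.0053] psi 5.5 tilt [ 0.002 -0.002 -1.   ] q [ 0.47  0.76 -0.35  1.68  0.35  0.76 -1.52] w 0.0146 F [-0.7 -1.2  0.3]
shift tool mm [-228.7   23.9 -135.1] turn z deg 13.1
tilt fix dr xy deg [ 0.11 -0.12]
proj [282.42115665 538.78982176]
```

View pics/w25.png

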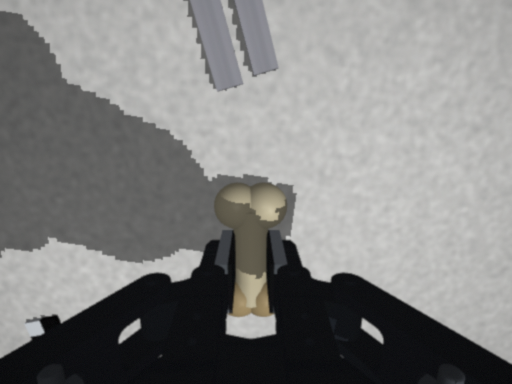

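drive_tool([
  {"linear": [0,0,-0.03],"dr": [0,0,0],"jaw": 1},
  {"linear": [0,0,-0.06],"dr": [0,0,0],"jaw": 1},
  {"linear": [-0.02,0.002,-0.04],"dr": [0,0,0],"jaw": 1},
  {"linear": [-0.05,0.005,0],"dr": [0,0,0],"jaw": 1},
  {"linear": [-0.05,0.006,0],"dr": [0,0,0],"jaw": 1},
  {"linear": [-0.05,0.006,0],"dr": [0,0,0],"jaw": 1},
  {"linear": [-0.045,0.005,0],"dr": [0,0,6],"jaw": 1},
  {"linear": [0,0,0],"dr": [0,0,7],"jaw": 1},
])

```text
clock: 29.52
tcp_pos: [0.4209, -0.2583, 0.1385]
orientation: [3.132, -0.215, 0.003]
contact_force: [0.5, 1.2, -1.7]
grip_width: 0.0151
```

```bash
python3 tray.py .414 -.2586 -7.6 .04 w26
```

```text
t 29.52 tcp [ 0.4209 -0.2583  0.1385] psi -7.8 tilt [ 0.002 -0.002 -1.   ] q [ 0.75  0.33 -0.39  2.05  0.17  0.79 -1.45] w 0.0151 F [ 0.5  1.2 -1.7]
shift tool mm [-7.   1.1 98.5] turn z deg -0.2
tilt fix dr xy deg [ 0.12 -0.12]
proj [250.39585157 189.2097455 ]
```

View pics/w26.png

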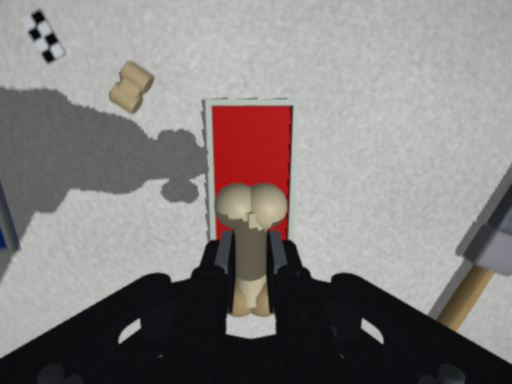

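drive_tool([
  {"linear": [-0.007,0.001,0.035],"dr": [0.1,-0.1,0],"jaw": 1},
  {"linear": [-0.001,0,0.04],"dr": [0,0,0],"jaw": 1},
  {"linear": [-0.001,0,0.025],"dr": [0,0,0],"jaw": 1},
  {"linear": [0,0,0.01],"dr": [0,0,0],"jaw": 1},
  {"linear": [0,0,0],"dr": [0,0,0],"jaw": 1},
])

```text
clock: 30.2
tcp_pos: [0.4185, -0.2581, 0.028]
orientation: [3.133, -0.205, 0.014]
contact_force: [-0.7, -0.3, -0.6]
grip_width: 0.0148
```

```bash
python3 tray.py .414 -.2586 -7.6 .0113
```

```text
t 30.2 tcp [ 0.4185 -0.2581  0.028 ] psi -7.5 tilt [ 0.009 -0.003 -1.   ] q [ 0.69  0.5  -0.32  2.13  0.29  0.54 -1.55] w 0.0148 F [-0.7 -0.3 -0.6]
shift tool mm [-4.5  1.  16.6] turn z deg 0.1
tilt fix dr xy deg [ 0.09 -0.52]
```

drive_tool([
  {"linear": [-0.004,0.001,0.008],"dr": [0.1,-0.5,0],"jaw": 1},
  {"linear": [-0.001,0,0.005],"dr": [0,0,0],"jaw": 1},
  {"linear": [0,0,0],"dr": [0,0,0],"jaw": 1},
])

```text
clock: 30.58
tcp_pos: [0.4148, -0.2593, 0.016]
orientation: [3.134, -0.204, 0.005]
contact_force: [-0.1, 0.2, -0.7]
grip_width: 0.0148
```

```bash
python3 tray.py .414 -.2586 -7.6 .0113
```

```text
t 30.57 tcp [ 0.4148 -0.2593  0.016 ] psi -7.4 tilt [ 0.003 -0.002 -1.   ] q [ 0.68  0.52 -0.31  2.13  0.31  0.52 -1.55] w 0.0148 F [-0.1  0.2 -0.7]
shift tool mm [-0.9 -0.6  4.7] turn z deg 0.2
tilt fix dr xy deg [ 0.07 -0.19]
```

drive_tool([
  {"linear": [-0.001,0,0.003],"dr": [0,-0.2,0],"jaw": 1},
  {"linear": [0,0,0.001],"dr": [0,0,0],"jaw": 1},
  {"linear": [0,0,0],"dr": [0,0,0],"jaw": 1},
])

```text
clock: 30.95
tcp_pos: [0.4142, -0.2594, 0.0123]
orientation: [3.133, -0.204, 0.001]
contact_force: [0.3, -0.3, -1.3]
grip_width: 0.0149
```

```bash
python3 tray.py .414 -.2586 -7.6 .0113
```

```text
t 30.95 tcp [ 0.4142 -0.2594  0.0123] psi -7.4 tilt [ 0.    -0.002 -1.   ] q [ 0.68  0.53 -0.3   2.13  0.31  0.52 -1.56] w 0.0149 F [ 0.3 -0.3 -1.3]
shift tool mm [-0.3 -0.8  1. ] turn z deg 0.2
tilt fix dr xy deg [ 0.09 -0.04]
```

drive_tool([
  {"linear": [0,0,0.001],"dr": [0,0,0],"jaw": 1},
  {"linear": [0,0,0],"dr": [0,0,0],"jaw": 0.75},
  {"linear": [0,0,0],"dr": [0,0,0],"jaw": 0.6},
  {"linear": [0,0,0],"dr": [0,0,0],"jaw": 0.5},
  {"linear": [0,0,0],"dr": [0,0,0],"jaw": 0.5},
  {"linear": [0,0,-0.02],"dr": [0,0,0],"jaw": 0.5},
  {"linear": [0,0,-0.05],"dr": [0,0,0],"jaw": 0.5},
  {"linear": [0,0,-0.06],"dr": [0,0,0],"jaw": 0.3},
])

```text
clock: 31.95
tcp_pos: [0.4116, -0.2577, 0.1407]
orientation: [-3.132, 0.202, 0.012]
contact_force: [0.3, -1.1, 0.1]
grip_width: 0.059
```

drive_tool([
  {"linear": [0,0,-0.05],"dr": [0,0,0],"jaw": 0.3},
  {"linear": [0.03,0.05,-0.03],"dr": [0,0,0],"jaw": 0.3},
  {"linear": [0.03,0.05,0],"dr": [0,0,0],"jaw": 0.3},
  {"linear": [0.03,0.05,0],"dr": [0,0,0],"jaw": 0.3},
  {"linear": [0.03,0.05,0],"dr": [0,0,0],"jaw": 0.3},
  {"linear": [0,0,0],"dr": [0,0,0],"jaw": 0.3},
  {"linear": [0,0,0],"dr": [0,0,0],"jaw": 0.3},
])

```text
clock: 32.83
tcp_pos: [0.5086, -0.4743, 0.2269]
orientation: [3.132, -0.198, 0.001]
contact_force: [1.3, 0.9, -0.1]
grip_width: 0.0597
```

```bash
python3 look.py top .414 -.2586 -7.6 .2 topf .018
python3 - <<'E'
from h import *
c=viewer.calibration("top"); im=cv2.imread("pics/topf.png")
cv2.imwrite("pics/topf2.png",cv2.resize(im[130:290,90:450],None,fx=2.2,fy=2.2,interpolation=cv2.INTER_CUBIC))
E
```

```text
t 32.83 tcp [ 0.5086 -0.4743  0.2269] psi -7.2 tilt [ 0.    -0.003 -1.   ] q [ 0.88  0.53 -0.32  1.49  0.18  1.15 -1.17] w 0.0597 F [ 1.3  0.9 -0.1]
shift tool mm [-121.  -202.2   26.2] turn z deg 0.4
tilt fix dr xy deg [ 0.17 -0.04]
[322. 201.] ext 38.4 mid [ 0.5151 -0.1683] mean [ 0.515  -0.1682] ang -39.8
[119. 214.] ext 103.0 mid [0.485  0.4341] mean [0.4851 0.4341] ang -15.6
[207. 202.] ext 31.0 mid [0.5154 0.1731] mean [0.5159 0.1726] ang -39.9
[259. 219.] ext 119.0 mid [0.4637 0.0177] mean [0.4629 0.0178] ang -3.7
[ 47. 215.] ext 61.0 mid [0.4854 0.6485] mean [0.4853 0.6488] ang -78.7
[354. 235.] ext 66.8 mid [ 0.4144 -0.2578] mean [ 0.4132 -0.2577] ang -5.1
[177. 242.] ext 85.7 mid [0.3991 0.2594] mean [0.3994 0.2594] ang 3.9
[ 33. 284.] ext 276.4 mid [0.2841 0.6772] mean [0.2858 0.6779] ang 23.1
[423. 286.] ext 97.0 mid [ 0.2655 -0.452 ] mean [ 0.2647 -0.4516] ang -28.6
proj target [353.95315817 234.5424851 ]
```

View pics/topf2.png

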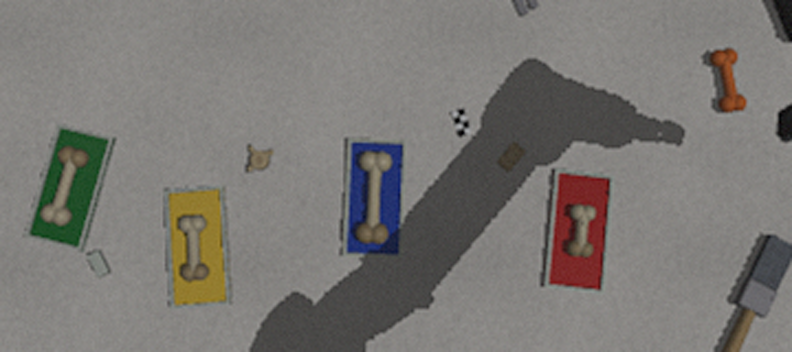

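```bash
python3 -c "
from bench import job,monitor
print(job.hand_in(), monitor.get_obs()['clock'])"
```

```text
the job is handed in; nothing more can be done
the job is handed in; nothing more can be done
```

All four long bones are in their trays: the longest in blue, the second in green, the third in yellow and the shortest in red. I gripped each one across the shaft, lowered it to the foam and then released it. The job was handed in at about 33 s on the robot's clock.

In the last top-camera picture, all four bone middles lie within about 3 mm of the tray centres. Each is in line with its tray's long side to within about 2.5°.

The vertebra and ankle bone read within about 2 mm of where they started. I left the orange look-alike and the two bones in the wooden box alone.

No check failed. The wrist and top views disagreed by 1–4 mm on some positions, which is well inside the limits. Height on the foam was judged from the arm's height at release and the pictures, not measured directly. The hand-in gave no verdict.

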